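Turn a trimming knife blade-down using the bench clip

TASK

The trimming knife has been left standing blade-up in the steel instrument jar, where it could cut somebody: turn it round so that it stands blade-down in the jar. A blade is never turned over in the hand, so park the knife level in the spring clip on the bench (snapped fully home, then let go of), take it again by the butt half of its handle and stand it in the jar. No part of the knife may touch the worktop, the jar stays standing where it is, and the other things on the bench stay put.

Things in the scene. Friction and masses are not known exactly. Their poses are not given: they have to be found in the camera images.
- knife_center (a point): trimming knife: round dark blue-green handle, 14 mm diameter, 150 mm long, black grip rings round its middle, then steel collar and slim steel blade; 190 mm in all, about 60 g. Point: mid-length, on its axis, also its balance point; x axis towards the blade tip. Handle from x = -95 to +55 mm, blade 10 mm wide up to +95 mm
- knife_tip (a point): point of the blade, on the knife's axis, 95 mm in +x from the knife's middle. At the start the blade is up and the knife leans in the jar, roughly 23 degrees from vertical, against the rim; about 50 mm of handle stand out of the jar below the blade
- knife_butt (a point): end of the handle away from the blade, on the knife's axis, 95 mm in -x from the knife's middle; at the start on the jar's floor
- knife: the same knife; origin and axes as point knife_center
- jar: plain round steel instrument jar, open at the top, loose, about 0.45 kg: 60 mm outside diameter, 54 mm inside, 95 mm high, its inner floor 6 mm above its underside. Origin at the centre of its underside, z up along its axis. A tall analyser (400 mm) stands to its left, a centrifuge 170 mm high behind it
- clip: spring clip stand, fixed to the bench: grey foot 84 x 74 mm, aluminium pillar, on top a black saddle 28 mm long between two sprung steel jaws 24 mm long, open upwards. Origin: centre of the underside of the foot, z up; a knife lies in it along its y axis, either way round, held at any point of its handle. A tube rack, 92 mm high with its tubes, stands behind it
- clip_seat (a point): where the handle's axis lies when fully home in the clip: midway along the jaws, 88 mm above the worktop. The flared lips end 17 mm above it, 25 mm apart; the gap between the jaws' noses, 5 mm above it, is 10 mm, so the 14 mm handle snaps in when pressed straight down and out when pulled straight up, with a few newtons; the saddle stops it below
- bench_timer: bystander: small white countdown timer, 64 x 68 x 21 mm, lying on the bench
- forceps: bystander: steel forceps, 128 mm long, 10 mm high, lying on the bench
- marker_2: bystander: white marker with red cap, 132 mm long, 13 mm high, lying on the bench
- specimen_cup_2: bystander: specimen cup with yellow lid, 65 mm diameter, 74 mm high

How it is judged:
On the way, in this order (a step that is already met when the one before it is completed fails the run):
1. the knife lies level and fully home in the spring clip, let go of (x of knife_center in the frame of clip between -0.004 and 0.004 m and z of knife_center in the frame of clip between 0.083 and 0.093 m and y of knife_center in the frame of clip between -0.05 and 0.05 m and angle between the x axis of knife_center and the y axis of clip, either way round below 0.12 rad and contact force between the fingers and knife below 0.05 N and linear speed of knife below 0.02 m/s), for 0.4 s.
2. it is taken again by the butt half of its handle and lifted out of the clip (contact force between the fingers and knife above 0.3 N and x of the grasp point in the frame of knife_center below -0.01 m and distance between knife_center and clip_seat above 0.06 m), for 0.2 s.
At the end, for the whole second after the job is handed in: The knife is at rest in the jar, blade down: the tip within 25 mm of the jar's underside and within 32 mm of its axis, the knife leaning less than about 37 degrees; the jar stands upright (within 0.1 rad), less than 50 mm from where it stood (z of knife_tip in the frame of jar between 0 and 0.025 m and horizontal distance between knife_tip and jar below 0.032 m and angle between knife_center's own x axis and vertical above 2.5 rad and linear speed of knife below 0.02 m/s and angle between jar's own z axis and vertical below 0.1 rad and distance of jar from where it was at the start of the episode below 0.05 m); the robot touches nothing.
It fails at once if the knife touches or is laid on the worktop, or falls (height (world z) of knife_center below 0.03 m or height (world z) of any of knife_tip, knife_butt below 0.003 m).
It fails at once if the jar is tipped (angle between jar's own z axis and vertical above 0.35 rad).
It fails at once if another thing on the bench is pushed more than 30 mm (distance of any of bench_timer, forceps, marker_2, specimen_cup_2 from where it was at the start of the episode above 0.03 m).
It also fails if it takes over 64 s, if anything falls off the work surface, if the arm or the gripper's body presses on something with over 40 N, if the wrist force passes 120 N, or if a joint passes its speed limit or range.

ROBOT

A 6-joint arm with a two-finger parallel gripper is mounted at the origin on a cart in front of the work surface, level with it; the furniture and walls round the work are solid. World frame = base frame: x ahead of the robot, y to its left, z up, the work surface at z = 0. Lengths are in m, angles in rad, forces in N, time in s.
With the tool pointing down it reaches from about 0.225 to 0.875 m from the base axis. Payload 3.4 kg.
Tool frame: the origin (TCP) lies where the fingers leave the gripper's body, on its centre line; the fingertips stand 73 mm ahead of it and the grasp point (between the pads) lies 54 mm ahead of it; x points along the fingers, y is the direction in which the jaws open and shut, and the axes are right-handed (so a half turn about x gives the same grasp; the last joint's range is limited). The gripper opens to 85 mm and grips with 20 to 120 N. Pads are 22 mm wide; open, the fingers measure 114 mm over their backs; the gripper's body (76 mm by 85 mm) begins 54 mm behind the grasp point. The pads swing forward as they close: fully open they stand 13 mm farther back than shut.
Start: joints at [1.219, 0.276, 1.505, -0, 1.361, -0.121], TCP at [0.132, 0.56, 0.304] pointing down, gripper open.
Joint ranges: [-2.89, 2.89], [-0.75, 2.08], [0.22, 2.7], [-1.18, 4.32], [0.11, 2.71], [-2.7, 2.7]. Speed limits (rad/s): [2.57, 2.57, 3.14, 3.14, 3.14, 3.14].

INTERFACE

Orientations are given as a unit quaternion [w, x, y, z].
In Python, from rig import manip gives the robot as it stands.
- The arm moves only by the tool play_rows, never from a script. Its argument "steps" is a list of rows, each a list of 5 numbers: the closure, from 0 (fully open) to 1 (shut), then the shift along the tool's x, y, z as a fraction of full scale, then the turn about the tool's x as a fraction of full scale. In form: [[grip, tx, ty, tz, twist], ...]. A call has 1 to 20 rows; each row shifts and turns the commanded pose from where the row before left it, along the tool's axes as they then stand; what a row does not reach is not made up. Full scale, the value 1, is 0.03 m for a shift and 6 degrees for a turn. A row lasts 1/10 s, in which the tool goes at most 50 mm and 8.59 degrees, less where a joint would pass 70% of its speed; a pose out of reach is approached as far as the arm can. A call with a number of a shift or a turn outside -1 to 1 is refused whole. A call with a gripper value outside its range is refused whole. The fingers move at their own pace and stop on an object; "newtons" is the grip in N (left out, the last holds). Time passes only in rows, so rows that do not move let the fingers close. It gives the time, the measured TCP pose, the force and the opening at its end, in the units of the state.
- manip.get_state(): the state, without advancing time (a new reading comes with each control period).
- manip.get_image(name): name is "scene" or "top" or "wrist"; returns (picture, depth): 420x560x3 uint8, red, green, blue; 420x560 float32, m along the optical axis (not along the pixel's ray), 0 where there is no reading.
- manip.camera_model(name): a dict with "mtx" (3x3 intrinsics, pixels), "R" (3x3) and "t" (3): a world point X has camera coordinates R X + t. Camera axes: x right, y down, z forward; pixel columns grow to the right and rows downward; lengths in m; the calibration is good to about 2 mm. A picture is of the moment at which its call begins: read the wrist's pose just before it. camera_model takes no time and is no camera call; for the wrist camera it gives the pose at the moment of the call.
- manip.sign_off(): hands the job in, once; it reports no verdict.
Trained networks look in the newest picture that a camera, given by its name, has taken for a name from the list of things; names that differ only in an ending like _2 or _b are one class to them, and where a whole thing is asked for, a point or a joint stands for the part that bears it (a point fixed in the world has none). Each returns a list of dicts, best first, with "conf" (0 to 1); they miss things now and then, are a little off and sometimes report something else, mostly with a low value. They report only what shows in the picture. A call takes as long as a camera call.
- manip.regions_of(camera, query): "mask" (420x560 bool, what is visible of it).
- manip.mark_of(camera, query): "location" ([x, y, z] in m, in the coordinates of the camera as it stood for that picture, good to about 4 mm: a listed point, or the origin of a listed thing).
The state is a dict: "clock": time; "qpos": joint angles; "qd": joint speeds; "effort": joint torques, N m; "position": TCP position; "ee_rot": TCP orientation; "contact_force": force on the tool from outside, world axes, zero at the start; "moment": the same for the moment, N m; "width": finger opening in m.
Only numpy, scipy, OpenCV 4.12 (cv2) and the standard library are available. Lean on these libraries where they do the work, as an engineer would, in place of code of your own. Each camera call takes 0.05 s, during which the arm holds its last target.

## Working session

There is one attempt and no reset: what is moved stays moved. The work goes in short steps, Python scripts to look and compute and a tool call to move; the robot and the scene stay as the last step left them, time stands still between calls to the robot, and variables do not carry over. Pictures are saved under pics/ and viewed, and the job is handed in when it is done.

Besides the shell and the picture viewer there is one more tool, called after "Request:" as name(argument=value, ...) on one line, values as JSON. play_rows: Moves the arm, as the interface text tells. Its arguments: {"type":"object","properties":{"steps":{"type":"array","items":{"type":"array","items":{"type":"number"}}},"newtons":{"type":"number"}},"required":["steps"]}

```bash
ls; mkdir -p pics; cat > h.py <<'E'
import numpy as np,cv2
from rig import manip
def snap(n,f):
    p,d=manip.get_image(n); cv2.imwrite('pics/'+f,p[:,:,::-1]); return p,d
def w(cam,X):
    m=manip.camera_model(cam); return np.array(m['R']).T@(np.array(X)-np.array(m['t']))
def pts(cam,d,mask):
    m=manip.camera_model(cam);K=np.array(m['mtx']);v,u=np.nonzero(mask&(d>0));z=d[v,u]
    c=np.stack([(u-K[0,2])/K[0,0]*z,(v-K[1,2])/K[1,1]*z,z],1)
    return (c-np.array(m['t']))@np.array(m['R']),u,v
E
python3 - <<'E'
from h import *
s=manip.get_state();print(s)
for c in['scene','top','wrist']:
    p,d=snap(c,c+'0.png')
    for q in['knife_center','knife_tip','knife_butt','jar','clip','clip_seat','bench_timer','forceps','marker_2','specimen_cup_2']:
        r=manip.mark_of(c,q)
        print(c,q,[(round(x['conf'],2),w(c,x['location']).round(3).tolist()) for x in r[:2]])
print(manip.get_state()['clock'])
E
```

```text
pics
{'clock': 0.0, 'qpos': array([ 1.21896825e+00,  2.76607581e-01,  1.50614433e+00, -8.74005350e-06,
        1.36070009e+00, -1.21016445e-01]), 'qd': array([ 2.24629276e-03,  1.37973740e-03, -8.37750943e-04, -6.64010743e-04,
        1.37303435e-03,  3.40120307e-05]), 'effort': array([ 8.40312259e-04, -4.16784525e+01, -2.45800102e+01,  2.12357901e-05,
        1.13124165e-02,  1.05881725e-05]), 'position': array([0.13141962, 0.55936977, 0.30302795]), 'ee_rot': array([ 0.70225194,  0.08078273,  0.70255401, -0.08206234]), 'contact_force': array([ 0.5537633 ,  0.23894635, -0.85343981]), 'moment': array([-0.03175551, -0.00141876,  0.04865182]), 'width': 0.08584541139601776}
scene knife_center [(0.48, [0.445, 0.033, 0.094])]
scene knife_tip [(0.76, [0.488, 0.038, 0.181]), (0.4, [0.443, 0.034, 0.095])]
scene knife_butt []
scene jar [(0.7, [0.432, 0.033, 0.002])]
scene clip [(0.68, [0.438, -0.345, 0.0])]
scene clip_seat []
scene bench_timer [(0.72, [0.518, -0.177, 0.001])]
scene forceps [(0.62, [0.371, -0.447, 0.006])]
scene marker_2 [(0.72, [0.384, -0.132, 0.002])]
scene specimen_cup_2 [(0.85, [0.459, -0.485, -0.0])]
top knife_center [(0.52, [0.446, 0.035, 0.092])]
top knife_tip [(0.6, [0.483, 0.038, 0.18])]
top knife_butt [(0.84, [0.405, 0.032, 0.009])]
top jar [(0.68, [0.427, 0.029, 0.001])]
top clip [(0.87, [0.434, -0.345, -0.0])]
top clip_seat [(0.91, [0.435, -0.34, 0.089])]
top bench_timer [(0.96, [0.516, -0.177, 0.007])]
top forceps [(0.62, [0.366, -0.452, -0.002])]
top marker_2 [(0.8, [0.383, -0.125, 0.001]), (0.42, [0.435, -0.341, 0.087])]
top specimen_cup_2 [(0.75, [0.458, -0.486, 0.002])]
wrist knife_center []
wrist knife_tip []
wrist knife_butt []
wrist jar []
wrist clip []
wrist clip_seat []
wrist bench_timer []
wrist forceps []
wrist marker_2 []
wrist specimen_cup_2 []
1.65
```

View pics/scene0.png

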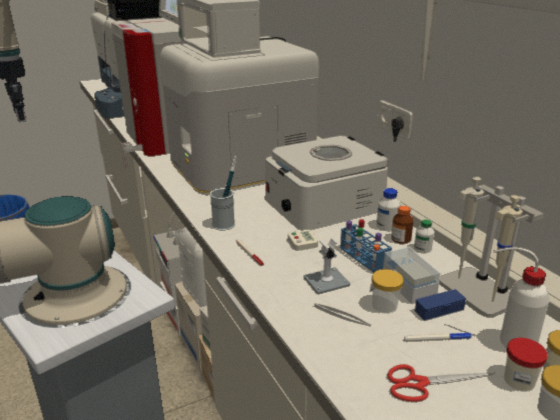

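View pics/top0.png

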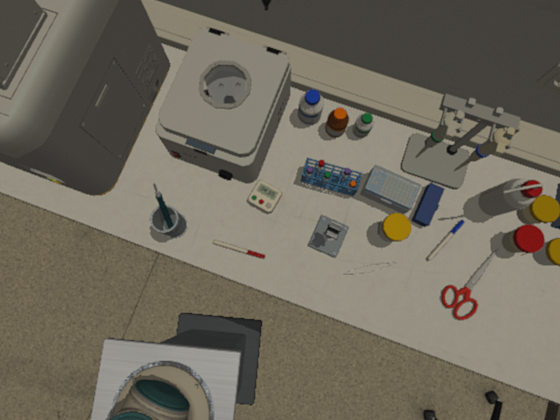

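View pics/wrist0.png

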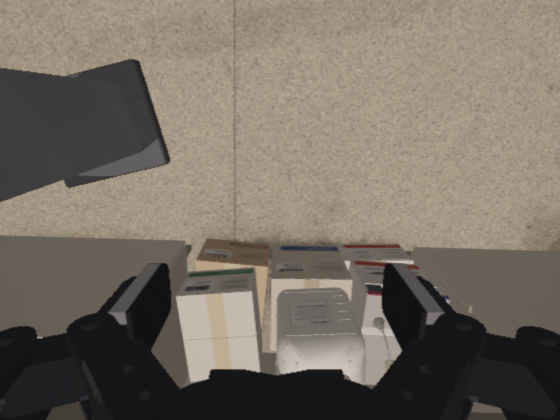

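```bash
python3 - <<'E'
from h import *
from scipy.spatial.transform import Rotation as R
q=manip.get_state()['ee_rot'];M=R.from_quat(np.r_[q[1:],q[0]]).as_matrix();print(M.round(3))
p,d=snap('top','top1.png')
P,u,v=pts('top',d,np.ones_like(d,bool))
H=np.full((60,90),np.nan)
# height map 2cm: x 0..0.8, y -0.7..0.7
for x0 in np.arange(0.76,0.2,-.02):
    row=''
    for y0 in np.arange(.5,-.6,-.02):
        m=(abs(P[:,0]-x0)<.01)&(abs(P[:,1]-y0)<.01)
        row+='%3d'%(np.percentile(P[m,2],95)*100) if m.any() else '  .'
    print('%.2f'%x0,row)
print('cam',-np.array(manip.camera_model('top')['R']).T@np.array(manip.camera_model('top')['t']))
print('scenecam',-np.array(manip.camera_model('scene')['R']).T@np.array(manip.camera_model('scene')['t']))
for q in['clip','knife','jar']:
    for r in manip.regions_of('top',q)[:2]:
        m=r['mask'];X,_,_=pts('top',d,m);print(q,r['conf'],m.sum(),X.min(0).round(3),X.max(0).round(3))
        if q=='clip':
            f=X[X[:,2]<.03];rr=cv2.minAreaRect((f[:,:2]*1000).astype(np.float32));print('foot',rr)
            t=X[X[:,2]>.075];print('top',t.mean(0),cv2.minAreaRect((t[:,:2]*1000).astype(np.float32)))
E
```

```text
[[ 0.     0.229  0.973]
 [ 0.     0.973 -0.229]
 [-1.     0.     0.   ]]
0.76   .  .  .  .  .  .  .  .  .  .  .  .  .  .  .  .  .  .  0 35  0  .  . 16 16 16 16 16 16 15 16 16 16 16 16 16  1  7 10 10  7  0  0  0  0  3  3  3  3  3  4  4  4  4  4
0.74   .  .  .  .  .  .  .  .  .  .  .  .  .  .  .  .  . 39 38 36  .  .  . 16 16 16 16 16 15 16 16 16 16 16 16 16  0  8 10 10  8  6  .  .  0  5  .  0  0  3  3  3  3  4  4
0.72   .  .  .  .  .  .  .  .  .  .  .  .  .  . 39 39 39 39 38 34  .  .  . 16 16 16 16 16 16 16 16 16 16 16 16 13  0  6  8  9  7  9  9  9  5  8  8  0  0  0  0  0 22  3  3
0.70   .  .  .  .  .  .  .  .  .  .  .  .  .  .  . 39 42 39 38  0  .  . 16 16 16 16 16 16 16 16 16 16 16 16 16 11  0  0  0  0  0  8  9  7  5  7  7  0  0  0  0 21 22 22 23
0.68   .  .  .  .  .  .  .  .  .  .  .  .  .  .  . 39 45 39 37  0  .  . 16 16 16 16 16 16 16 16 16 16 16 16 16  0  0  0  0  0  0  0  5  0  0  0  0  0  0  0  0 22 22 22 23
0.66   .  .  .  .  .  .  .  .  .  .  .  .  .  .  . 47 47 39 36  0  .  . 16 16 16 16 16 16 16 16 16 16 16 16 15  0  0  0  0  0  0  0  0  0  0  0  0  0  0  0  0 22 25 25 22
0
[... 3740 characters left out ...]
 0  0  0  0  0  0  0
0.20 -89-89-89-89-89-89-89-89-89-89-89-89-89-89-89-89-89-89-89-89-89-89-89-89-89-89-89-89-89-89-89-89-89-89-89-89-89-89-89-89-88-89-89-89-89-89-89-89-89  0  0  0  0  0  0
cam [ 0.28924396 -0.22914145  0.97171895]
scenecam [-0.33181699 -1.03731913  0.71025387]
clip 0.91 991 [ 0.387 -0.384 -0.001] [ 0.483 -0.297  0.112]
foot ((435.0605163574219, -340.81878662109375), (71.56423950195312, 86.06636810302734), 70.29339599609375)
top [ 0.4357421  -0.34080835  0.09166925] ((434.19305419921875, -340.9287109375), (31.13082504272461, 31.712617874145508), 70.26839447021484)
knife 0.84 259 [0.413 0.028 0.005] [0.479 0.061 0.177]
jar 0.58 705 [ 0.396  0.004 -0.001] [0.475 0.066 0.104]
```

```bash
python3 - <<'E'
import cv2
a=cv2.imread('pics/top0.png');cv2.imwrite('pics/c1.png',cv2.resize(a[205:265,295:365],None,fx=8,fy=8,interpolation=cv2.INTER_CUBIC))
a=cv2.imread('pics/scene0.png');cv2.imwrite('pics/c2.png',cv2.resize(a[235:305,290:370],None,fx=8,fy=8,interpolation=cv2.INTER_CUBIC))
E
```

```text
(no output)
```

View pics/c1.png

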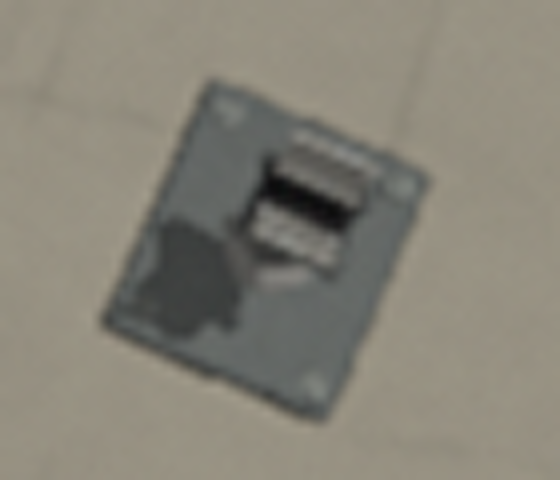

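View pics/c2.png

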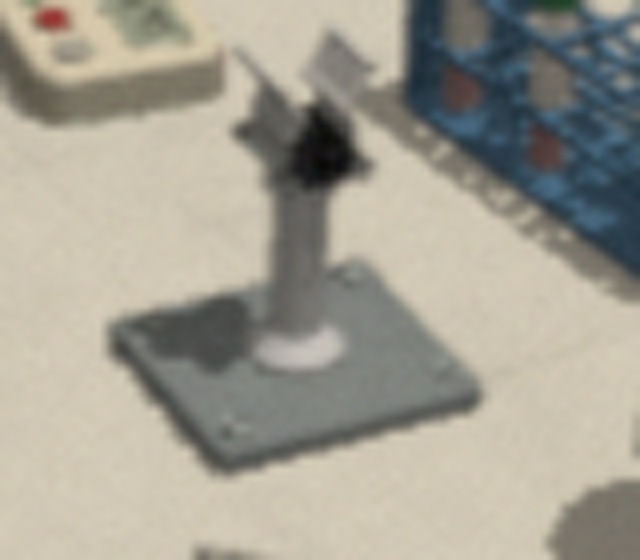

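```bash
cat >> h.py <<'E'
def yaw():
    from scipy.spatial.transform import Rotation as R
    q=manip.get_state()['ee_rot'];M=R.from_quat(np.r_[q[1:],q[0]]).as_matrix();return np.degrees(np.arctan2(M[1,1],M[0,1]))
def plan(way,n,g,start=None,y0=None):
    """way: target TCP xyz, tgt yaw deg (twist=-dyaw)"""
    s=manip.get_state()['position'] if start is None else np.array(start); y0=yaw() if y0 is None else y0
    tgt,y1=way; d=(np.array(tgt)-s)/n; dy=(y1-y0)/n; rows=[]
    for i in range(n):
        a=np.radians(y0+dy*i); Y=np.array([np.cos(a),np.sin(a),0]);Z=np.array([np.sin(a),-np.cos(a),0])
        rows.append([g]+[round(float(v),3) for v in (-d[2]/.03,d@Y/.03,d@Z/.03,-dy/6)])
    m=max(abs(v) for r in rows for v in r[1:]); print('max',m, str(rows).replace(' ',''))
E
python3 - <<'E'
from h import *
plan(([.25,.2,.303],2),13,0.3)
plan(([.4655,.0357,.3],-86),16,0.3,[.25,.2,.303],2)
E
```

```text
max 0.971 [[0.3,0.002,-0.829,0.507,0.959],[0.3,0.002,-0.774,0.587,0.959],[0.3,0.002,-0.711,0.662,0.959],[0.3,0.002,-0.641,0.73,0.959],[0.3,0.002,-0.565,0.79,0.959],[0.3,0.002,-0.483,0.843,0.959],[0.3,0.002,-0.396,0.887,0.959],[0.3,0.002,-0.305,0.922,0.959],[0.3,0.002,-0.211,0.948,0.959],[0.3,0.002,-0.115,0.964,0.959],[0.3,0.002,-0.018,0.971,0.959],[0.3,0.002,0.08,0.968,0.959],[0.3,0.002,0.176,0.955,0.959]]
max 0.917 [[0.3,0.006,0.437,0.358,0.917],[0.3,0.006,0.469,0.314,0.917],[0.3,0.006,0.497,0.268,0.917],[0.3,0.006,0.52,0.219,0.917],[0.3,0.006,0.539,0.168,0.917],[0.3,0.006,0.553,0.116,0.917],[0.3,0.006,0.561,0.062,0.917],[0.3,0.006,0.565,0.008,0.917],[0.3,0.006,0.563,-0.046,0.917],[0.3,0.006,0.556,-0.1,0.917],[0.3,0.006,0.544,-0.153,0.917],[0.3,0.006,0.526,-0.204,0.917],[0.3,0.006,0.504,-0.253,0.917],[0.3,0.006,0.478,-0.301,0.917],[0.3,0.006,0.447,-0.345,0.917],[0.3,0.006,0.412,-0.386,0.917]]
```

Request:
play_rows(steps=[[0.3,0,-0.83,0.51,0.96],[0.3,0,-0.77,0.59,0.96],[0.3,0,-0.71,0.66,0.96],[0.3,0,-0.64,0.73,0.96],[0.3,0,-0.57,0.79,0.96],[0.3,0,-0.48,0.84,0.96],[0.3,0,-0.4,0.89,0.96],[0.3,0,-0.31,0.92,0.96],[0.3,0,-0.21,0.95,0.96],[0.3,0,-0.12,0.96,0.96],[0.3,0,-0.02,0.97,0.96],[0.3,0,0.08,0.97,0.96],[0.3,0,0.18,0.96,0.96]])

```text
clock: 3.15
position: [0.2496, 0.1985, 0.3041]
ee_rot: [0.507, 0.493, 0.507, -0.492]
contact_force: [1.0, 0.7, -1.3]
width: 0.0597
```

Request:
play_rows(steps=[[0.3,0,0.44,0.36,0.92],[0.3,0,0.47,0.31,0.92],[0.3,0,0.5,0.27,0.92],[0.3,0,0.52,0.22,0.92],[0.3,0,0.54,0.17,0.92],[0.3,0,0.55,0.12,0.92],[0.3,0,0.56,0.06,0.92],[0.3,0,0.57,0.01,0.92],[0.3,0,0.56,-0.05,0.92],[0.3,0,0.56,-0.1,0.92],[0.3,0,0.54,-0.15,0.92],[0.3,0,0.53,-0.2,0.92],[0.3,0,0.5,-0.25,0.92],[0.3,0,0.48,-0.3,0.92],[0.3,0,0.45,-0.35,0.92],[0.3,0,0.41,-0.39,0.92]])

```text
clock: 4.75
position: [0.465, 0.0336, 0.304]
ee_rot: [0.021, 0.707, 0.021, -0.707]
contact_force: [-0.2, -0.4, -0.3]
width: 0.0595
```

```bash
python3 - <<'E'
from h import *
s=manip.get_state();print(s['clock'],s['position'],yaw(),s['qpos'].round(2),s['width'])
p,d=snap('wrist','w1.png')
for q in['knife_center','knife_tip','jar']:
    print(q,[(round(x['conf'],2),w('wrist',x['location']).round(4).tolist()) for x in manip.mark_of('wrist',q)[:2]])
E
```

```text
4.75 [0.46502737 0.03355624 0.30398005] -86.65864674100825 [-0.08  0.11  1.72  0.    1.31  1.43] 0.05945385544488334
knife_center [(0.84, [0.4504, 0.0338, 0.0952])]
knife_tip [(0.85, [0.4879, 0.0338, 0.1811])]
jar [(0.91, [0.4253, 0.0338, 0.0001])]
```

View pics/w1.png

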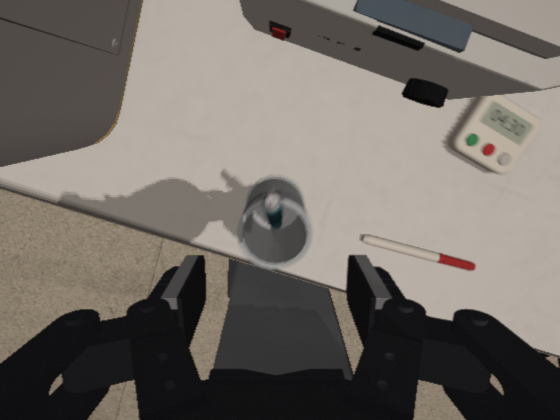

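Request:
play_rows(steps=[[0.3,0.8,-0.05,-0.06,0],[0.3,0.8,0,0,0],[0.3,0.8,0,0,0],[0.3,0.8,0,0,0],[0.3,0.57,0,0,0],[0.3,0,0,0,0],[0.3,0,0,0,0]])

```text
clock: 5.65
position: [0.4658, 0.0362, 0.1912]
ee_rot: [-0.022, -0.707, -0.023, 0.707]
contact_force: [-0.5, 0.6, -0.0]
width: 0.0598
```

```bash
python3 - <<'E'
from h import *
s=manip.get_state();print(s['clock'],s['position'],yaw(),s['contact_force'])
p,d=snap('wrist','w2.png');snap('scene','s2.png')
for c in ['wrist','scene']:
  for q in['knife_center','knife_tip','jar']:
    print(q,[(round(x['conf'],2),w(c,x['location']).round(4).tolist()) for x in manip.mark_of(c,q)[:2]])
E
```

```text
5.65 [0.46578798 0.03615517 0.19121641] -86.34168200747749 [-0.45615081  0.58058095 -0.02599027]
knife_center [(0.88, [0.4521, 0.0362, 0.0959])]
knife_tip [(0.68, [0.487, 0.0343, 0.1799])]
jar [(0.81, [0.4287, 0.0291, 0.0012])]
knife_center [(0.5, [0.4447, 0.0375, 0.0957])]
knife_tip [(0.73, [0.4891, 0.0399, 0.1811])]
jar [(0.89, [0.428, 0.0329, 0.0013])]
```

View pics/w2.png

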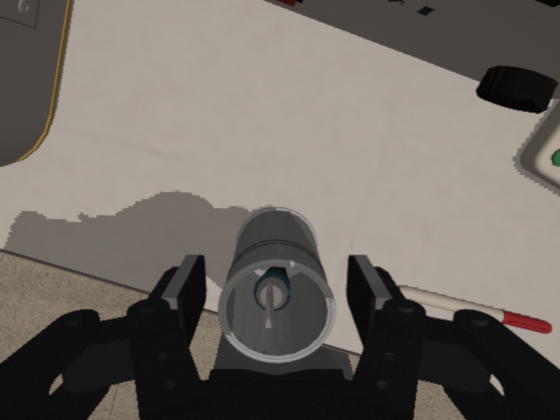

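View pics/s2.png

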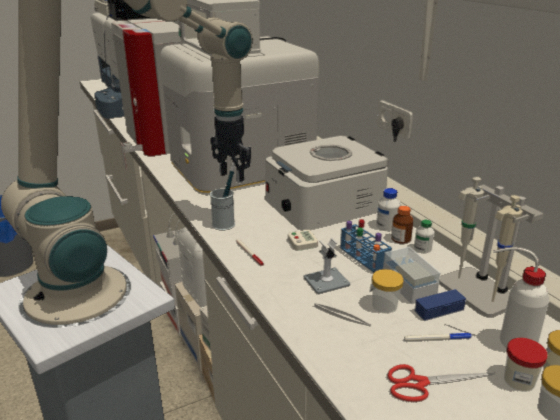

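Request:
play_rows(steps=[[1,0,0,0,0],[1,0,0,0,0],[1,0,0,0,0],[1,0,0,0,0],[1,0,0,0,0],[1,0,0,0,0],[1,0,0,0,0],[1,0,0,0,0]], newtons=30)

```text
clock: 6.85
position: [0.4662, 0.0357, 0.1907]
ee_rot: [-0.022, -0.707, -0.022, 0.707]
contact_force: [0.3, 0.3, 0.3]
width: 0.013
```

```bash
python3 - <<'E'
from h import *
s=manip.get_state();print(s['clock'],s['position'],yaw(),s['contact_force'],s['width'])
p,d=snap('wrist','w3.png')
for c in ['wrist']:
  for q in['knife_center','knife_tip','jar']:
    print(q,[(round(x['conf'],2),w(c,x['location']).round(4).tolist()) for x in manip.mark_of(c,q)[:2]])
E
```

```text
6.85 [0.46618147 0.03567862 0.19074502] -86.42303908137814 [0.29767948 0.33813066 0.29779006] 0.013037884013600516
knife_center [(0.97, [0.4496, 0.0343, 0.0922])]
knife_tip [(0.96, [0.4888, 0.0349, 0.18]), (0.47, [0.4495, 0.0319, 0.0891])]
jar [(0.88, [0.4267, 0.0309, -0.0007])]
```

View pics/w3.png

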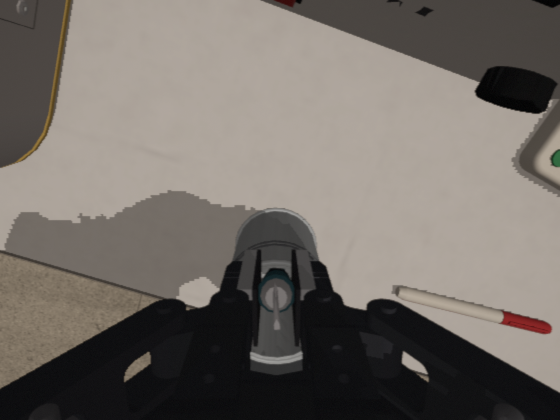

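Request:
play_rows(steps=[[1,-0.3,0,0,0],[1,-0.6,0,0,0],[1,-0.8,0,0,0],[1,-0.8,0,0,0],[1,-0.8,0,0,0],[1,-0.8,0,0,0],[1,-0.5,0,0,0],[1,0,0,0,0]])

```text
clock: 7.85
position: [0.4673, 0.0356, 0.3316]
ee_rot: [0.022, 0.709, 0.022, -0.705]
contact_force: [-0.0, 0.1, -0.8]
width: 0.0132
```

```bash
cat >> h.py <<'E'
def look(f,cams=('scene','top','wrist'),qs=('knife_center','knife_tip','knife_butt')):
    s=manip.get_state();print(s['clock'],s['position'].round(4),round(yaw(),1),s['contact_force'].round(2),round(s['width'],4))
    for c in cams:
        p,d=snap(c,f+c+'.png')
        for q in qs: print(c,q,[(round(x['conf'],2),w(c,x['location']).round(4).tolist()) for x in manip.mark_of(c,q)[:1]])
E
python3 - <<'E'
from h import *
look('a')
E
```

```text
7.85 [0.4673 0.0356 0.3316] -86.4 [-0.01  0.08 -0.77] 0.0132
scene knife_center [(0.57, [0.463, -0.4874, -0.0021])]
scene knife_tip [(0.71, [0.4392, -0.3442, 0.0908])]
scene knife_butt [(0.68, [0.411, 0.0323, 0.151])]
top knife_center [(0.78, [0.4463, 0.038, 0.233])]
top knife_tip []
top knife_butt [(0.65, [0.4054, 0.0337, 0.1482])]
wrist knife_center [(0.98, [0.4527, 0.0321, 0.2306])]
wrist knife_tip [(0.75, [0.4854, 0.0366, 0.3184])]
wrist knife_butt [(0.75, [0.4055, 0.0294, 0.1434])]
```

View pics/ascene.png

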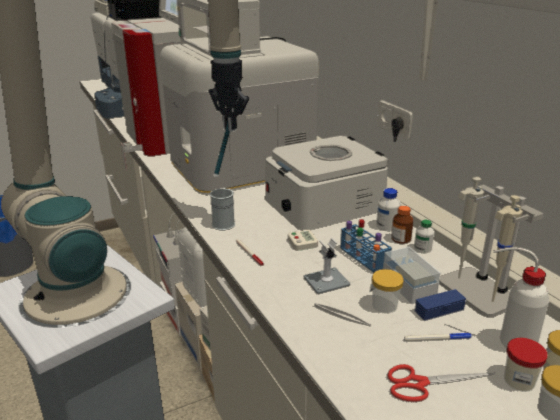

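View pics/awrist.png

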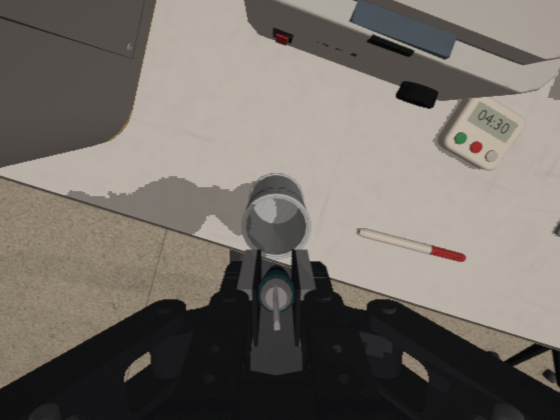

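```bash
python3 - <<'E'
from h import *
plan(([.431,-.352,.32],-19.7),16,1)
E
```

```text
max 0.801 [[1,0.018,0.801,0.124,-0.695],[1,0.018,0.79,0.181,-0.695],[1,0.018,0.775,0.238,-0.695],[1,0.018,0.756,0.294,-0.695],[1,0.018,0.732,0.348,-0.695],[1,0.018,0.705,0.401,-0.695],[1,0.018,0.674,0.451,-0.695],[1,0.018,0.639,0.499,-0.695],[1,0.018,0.601,0.544,-0.695],[1,0.018,0.56,0.586,-0.695],[1,0.018,0.516,0.625,-0.695],[1,0.018,0.469,0.661,-0.695],[1,0.018,0.42,0.694,-0.695],[1,0.018,0.368,0.722,-0.695],[1,0.018,0.315,0.747,-0.695],[1,0.018,0.26,0.768,-0.695]]
```

Request:
play_rows(steps=[[1,0.02,0.8,0.12,-0.69],[1,0.02,0.79,0.18,-0.69],[1,0.02,0.78,0.24,-0.69],[1,0.02,0.76,0.29,-0.69],[1,0.02,0.73,0.35,-0.69],[1,0.02,0.7,0.4,-0.69],[1,0.02,0.67,0.45,-0.69],[1,0.02,0.64,0.5,-0.69],[1,0.02,0.6,0.54,-0.69],[1,0.02,0.56,0.59,-0.7],[1,0.02,0.52,0.62,-0.7],[1,0.02,0.47,0.66,-0.7],[1,0.02,0.42,0.69,-0.7],[1,0.02,0.37,0.72,-0.7],[1,0.02,0.31,0.75,-0.7],[1,0.02,0.26,0.77,-0.7],[1,0,0,0,0],[1,0,0,0,0]])

```text
clock: 10.25
position: [0.4301, -0.3517, 0.3187]
ee_rot: [0.406, 0.579, 0.407, -0.579]
contact_force: [0.3, 1.0, -0.9]
width: 0.0131
```

```bash
python3 - <<'E'
from h import *
look('b',qs=('knife_center','knife_tip','knife_butt','clip','clip_seat'))
E
```

```text
10.25 [ 0.4301 -0.3517  0.3187] -19.9 [ 0.28  1.   -0.92] 0.0131
scene knife_center [(0.74, [0.4201, -0.3703, 0.2203])]
scene knife_tip []
scene knife_butt [(0.71, [0.4073, -0.4033, 0.137])]
scene clip [(0.67, [0.4383, -0.3465, -0.0006])]
scene clip_seat []
top knife_center [(0.47, [0.42, -0.3665, 0.2233])]
top knife_tip []
top knife_butt [(0.43, [0.4078, -0.4051, 0.1374])]
top clip [(0.58, [0.435, -0.3426, 0.0004])]
top clip_seat [(0.89, [0.4345, -0.3434, 0.0857])]
wrist knife_center [(0.94, [0.4268, -0.3682, 0.2237])]
wrist knife_tip [(0.62, [0.4374, -0.3352, 0.3113])]
wrist knife_butt [(0.68, [0.4099, -0.4069, 0.1362])]
wrist clip [(0.75, [0.4388, -0.3463, -0.0012])]
wrist clip_seat [(0.57, [0.4354, -0.3442, 0.0898])]
```

View pics/bwrist.png

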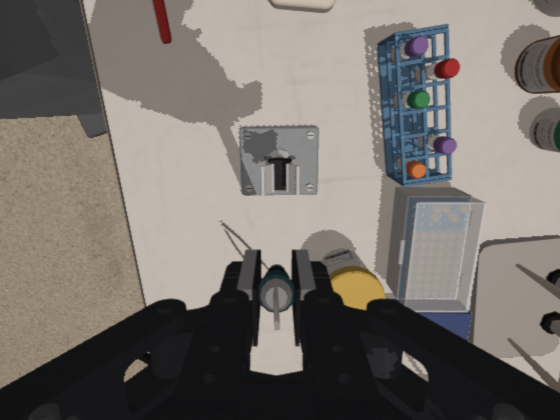

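View pics/bscene.png

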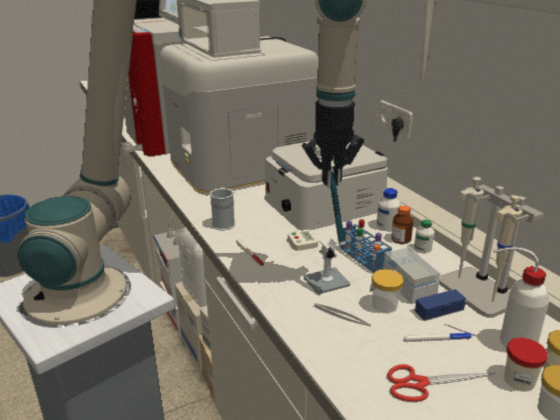

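```bash
python3 - <<'E'
from h import *
m=manip.camera_model('wrist');K=np.array(m['mtx']);print(K.round(1).tolist());print('cam',(-np.array(m['R']).T@np.array(m['t'])).round(4))
n=np.array([.941,-.337,0]);s=np.array([.337,.941,0])
T=manip.get_state()['position']
p,d=manip.get_image('wrist')
P,u,v=pts('wrist',d,np.ones_like(d,bool))
k=(u>225)&(u<335)&(v>110)&(v<205)&(P[:,2]>.07)
A=P[k];print('clip top lateral rel TCP',((A-T)@n).min(),((A-T)@n).max(),'s',((A-T)@s).min(),((A-T)@s).max(),A[:,2].max())
for zl in (.08,.09,.10):
    a=A[abs(A[:,2]-zl)<.005];print(zl,len(a),np.sort(((a-T)@n).round(4))[::max(1,len(a)//12)])
k=(u>225)&(u<335)&(v>110)&(v<205)&(P[:,2]>.003)&(P[:,2]<.03);A=P[k];print('foot',((A-T)@n).min(),((A-T)@n).max(),((A-T)@s).min(),((A-T)@s).max(),np.median(A[:,2]))
r=manip.regions_of('wrist','knife')
for x in r[:1]:
    B,uu,vv=pts('wrist',d,x['mask']);print(x['conf'],len(B))
    for z in np.arange(.18,.32,.01):
        b=B[abs(B[:,2]-z)<.005]
        if len(b): print(z.round(2),((b-T)@n).min().round(4),((b-T)@n).max().round(4),((b-T)@s).mean().round(4),len(b))
im=cv2.cvtColor(p,cv2.COLOR_RGB2BGR);cv2.imwrite('pics/c3.png',cv2.resize(im[100:320,200:360],None,fx=3.5,fy=2.7,interpolation=cv2.INTER_CUBIC))
E
```

```text
[[356.7, 0.0, 275.9], [0.0, 356.7, 205.5], [0.0, 0.0, 1.0]]
cam [ 0.4542 -0.2855  0.3891]
clip top lateral rel TCP -0.012925011569613312 0.01872752009763582 s -0.003251732467548595 0.026275238584741942 0.10829926578284112
0.08 498 [-0.0104 -0.0051 -0.0016 -0.0008  0.001   0.0019  0.0027  0.0044  0.0053
  0.0063  0.0072  0.0097  0.0151]
0.09 127 [-0.0076 -0.0041 -0.0041 -0.0033 -0.0032 -0.0024 -0.0024  0.0085  0.0085
  0.0086  0.0093  0.0094  0.0102]
0.1 463 [-0.0129 -0.0089 -0.0081 -0.0072 -0.0057 -0.0049  0.0085  0.0109  0.0117
  0.0126  0.014   0.0149  0.0178]
foot -0.039451465610483315 0.04498030720258546 -0.02677548030804011 0.047306203203152854 0.008951097176012172
0.94 1455
0.18 -0.0038 0.0033 -0.0302 8
0.19 -0.0041 0.0025 -0.0237 4
0.2 -0.0033 0.0047 -0.0217 9
0.21 -0.006 0.0039 -0.0168 15
0.22 -0.0045 0.0053 -0.0126 14
0.23 -0.0063 0.0056 -0.0078 27
0.24 -0.0065 0.0063 -0.004 42
0.25 -0.006 0.0054 -0.001 44
0.26 0.0064 0.0064 -0.0011 2
0.27 -0.0065 0.0064 0.0063 306
0.28 -0.0065 0.0059 0.0082 576
0.29 -0.0035 0.0034 0.0084 134
0.3 -0.0007 0.001 0.0201 52
0.31 -0.0006 0.001 0.0191 174
```

View pics/c3.png

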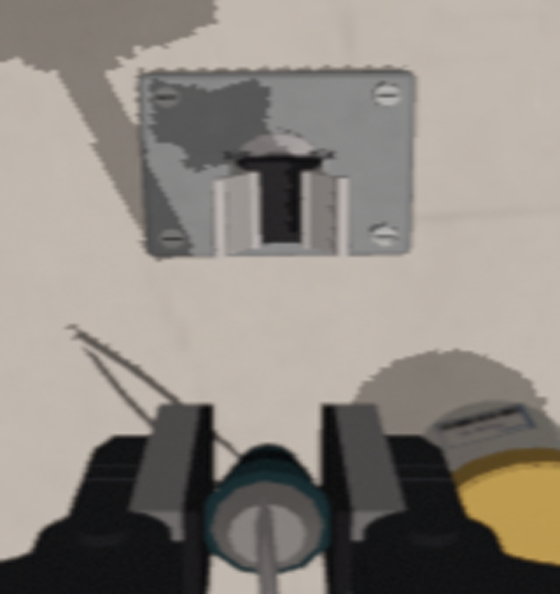

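Request:
play_rows(steps=[[1,0.84,0.1,0,0],[1,0.84,0,0,0],[1,0.84,0,0,0],[1,0.84,0,0,0],[1,0,0,0,0],[1,0,0,0,0]], newtons=20)

```text
clock: 11.85
position: [0.4333, -0.3528, 0.2186]
ee_rot: [0.407, 0.578, 0.407, -0.578]
contact_force: [-0.1, 0.6, -0.9]
width: 0.0129
```

```bash
python3 - <<'E'
from h import *
look('c')
E
```

```text
11.85 [ 0.4333 -0.3528  0.2186] -19.8 [-0.14  0.63 -0.86] 0.0129
scene knife_center [(0.88, [0.4248, -0.3665, 0.1214])]
scene knife_tip [(0.58, [0.4602, -0.4855, -0.0015])]
scene knife_butt [(0.86, [0.4157, -0.4049, 0.0387])]
top knife_center [(0.29, [0.4339, -0.3405, 0.0872])]
top knife_tip []
top knife_butt [(0.15, [0.3657, -0.4496, -0.0011])]
wrist knife_center [(0.96, [0.4304, -0.3712, 0.1231])]
wrist knife_tip [(0.74, [0.44, -0.3371, 0.2113])]
wrist knife_butt [(0.9, [0.4127, -0.4075, 0.0344])]
```

View pics/cscene.png

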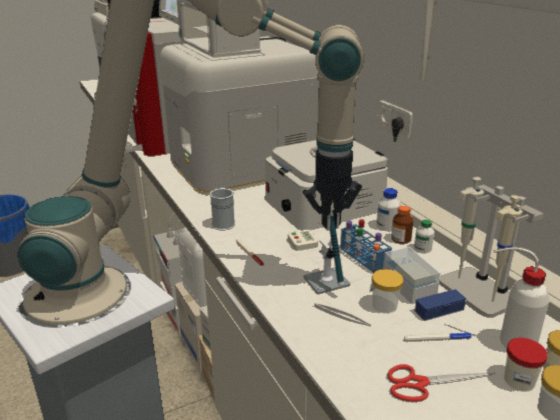

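Request:
play_rows(steps=[[1,0,0,-0.4,0],[1,0,0,-0.4,0],[1,0.22,0,-0.23,0],[1,0.22,0,-0.23,0],[1,0.27,0,-0.17,0],[1,0.27,0,-0.17,0],[1,0,0,0,0]])

```text
clock: 13.15
position: [0.4492, -0.3067, 0.1874]
ee_rot: [-0.406, -0.578, -0.408, 0.578]
contact_force: [0.1, -2.0, -1.0]
width: 0.013
```

```bash
python3 - <<'E'
from h import *
look('d',cams=('scene','wrist'))
E
```

```text
13.15 [ 0.4492 -0.3067  0.1874] -19.7 [ 0.06 -2.03 -0.99] 0.013
scene knife_center [(0.95, [0.4349, -0.3433, 0.1031])]
scene knife_tip []
scene knife_butt [(0.83, [0.4119, -0.4069, 0.0424])]
wrist knife_center [(0.61, [0.4419, -0.3419, 0.1013])]
wrist knife_tip [(0.73, [0.46, -0.2799, 0.1718])]
wrist knife_butt [(0.65, [0.4152, -0.4036, 0.0385])]
```

View pics/dscene.png

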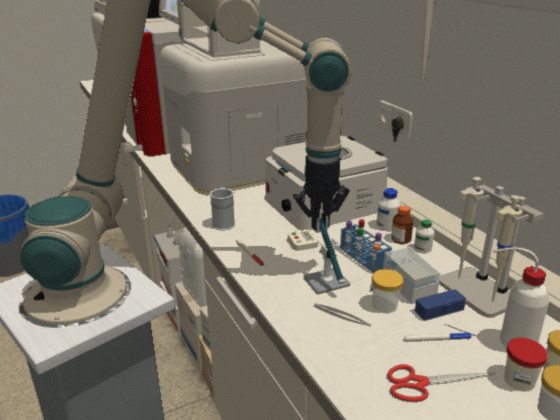

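View pics/dwrist.png

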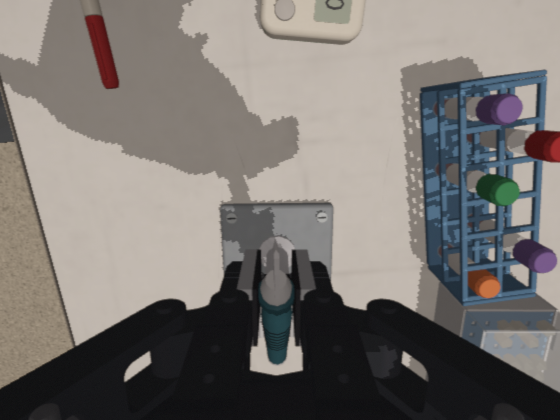

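Request:
play_rows(steps=[[1,0.32,0,-0.08,0],[1,0.32,0,-0.05,0],[1,0.27,0,-0.05,0],[1,0.2,0,0,0],[1,0,0,0,0]])

```text
clock: 14.05
position: [0.451, -0.3021, 0.1545]
ee_rot: [-0.406, -0.578, -0.407, 0.578]
contact_force: [-0.3, -1.4, 1.4]
width: 0.013
```

```bash
python3 - <<'E'
from h import *
look('e',cams=('scene','wrist'))
im=cv2.imread('pics/escene.png');cv2.imwrite('pics/ec.png',cv2.resize(im[190:310,260:400],None,fx=5,fy=5,interpolation=cv2.INTER_CUBIC))
E
```

```text
14.05 [ 0.451  -0.3021  0.1545] -19.7 [-0.28 -1.36  1.43] 0.013
scene knife_center [(0.93, [0.4335, -0.3459, 0.0883])]
scene knife_tip [(0.42, [0.3847, -0.132, 0.0005])]
scene knife_butt [(0.85, [0.4041, -0.4304, 0.0664])]
wrist knife_center [(0.95, [0.4393, -0.346, 0.0886])]
wrist knife_tip [(0.67, [0.4662, -0.2633, 0.1172])]
wrist knife_butt []
```

View pics/ec.png

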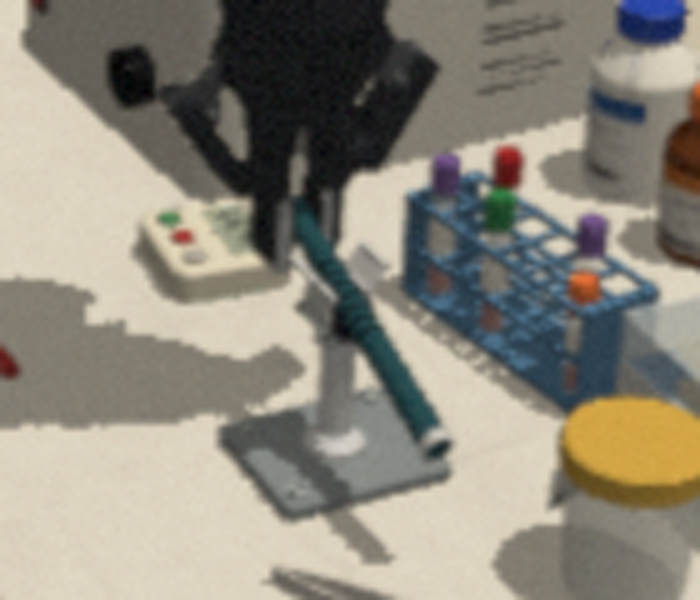

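Request:
play_rows(steps=[[1,0.2,0,0,0],[1,0.2,0,0,0],[1,0,0,0,0]])

```text
clock: 14.75
position: [0.4512, -0.3021, 0.1429]
ee_rot: [0.407, 0.578, 0.407, -0.578]
contact_force: [1.1, 1.7, 2.3]
width: 0.0128
```

```bash
python3 - <<'E'
from h import *
look('f',cams=('scene','wrist'))
im=cv2.imread('pics/fscene.png');cv2.imwrite('pics/fc.png',cv2.resize(im[190:310,260:400],None,fx=5,fy=5,interpolation=cv2.INTER_CUBIC))
E
```

```text
14.75 [ 0.4512 -0.3021  0.1429] -19.8 [1.06 1.71 2.34] 0.0128
scene knife_center [(0.78, [0.4317, -0.3486, 0.0874])]
scene knife_tip [(0.68, [0.4713, -0.2578, 0.0995])]
scene knife_butt [(0.52, [0.404, -0.4343, 0.0807])]
wrist knife_center []
wrist knife_tip [(0.73, [0.4679, -0.2578, 0.0989])]
wrist knife_butt []
```

View pics/fc.png

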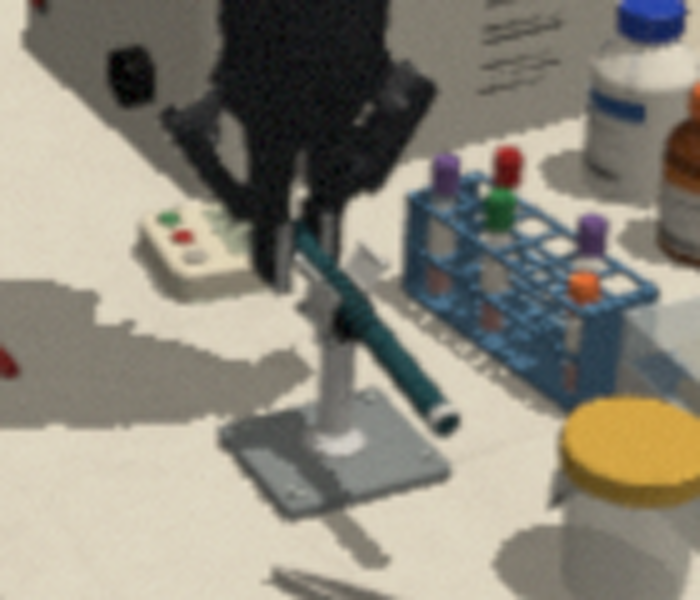

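Request:
play_rows(steps=[[1,0,0,0,0],[1,0.1,0,0,0],[1,0.05,0,0,0],[1,0,0,0,0]], newtons=100)

```text
clock: 15.55
position: [0.4515, -0.302, 0.1403]
ee_rot: [0.407, 0.579, 0.407, -0.578]
contact_force: [0.9, 4.9, 10.6]
width: 0.0107
```

```bash
python3 - <<'E'
from h import *
look('g',cams=('scene','wrist','top'))
p,d=manip.get_image('top')
m=manip.regions_of('top','knife')[0]['mask']
P,u,v=pts('top',d,m);T=manip.get_state()['position'];s=np.array([.337,.941,0]);n=np.array([.941,-.337,0])
S=P@s+.175;N=(P-T)@n
for a in np.arange(-.12,.1,.01):
    k=abs(S-a)<.005
    if k.any(): print(a.round(2),k.sum(),np.percentile(P[k,2],[10,50,90]).round(4),N[k].mean().round(4))
E
```

```text
15.55 [ 0.4515 -0.302   0.1403] -19.8 [ 0.9   4.9  10.61] 0.0107
scene knife_center [(0.76, [0.4353, -0.3462, 0.0879])]
scene knife_tip []
scene knife_butt [(0.82, [0.4037, -0.4352, 0.0832])]
wrist knife_center []
wrist knife_tip []
wrist knife_butt []
top knife_center [(0.75, [0.432, -0.3439, 0.0889])]
top knife_tip [(0.5, [0.4239, 0.0285, 0.0005])]
top knife_butt [(0.62, [0.4025, -0.435, 0.0809])]
-0.1 11 [-0.0016  0.0028  0.0903] 0.0041
-0.09 32 [0.001  0.0874 0.0907] -0.0002
-0.08 33 [0.0008 0.0882 0.0904] -0.0
-0.07 32 [0.0098 0.089  0.0919] -0.0015
-0.06 33 [0.0003 0.0894 0.0925] -0.0005
-0.05 33 [-0.0015  0.0902  0.0933] 0.0009
-0.04 35 [-0.0004  0.0915  0.0935] -0.0008
-0.03 32 [0.0875 0.0908 0.0948] -0.0028
-0.02 5 [0.0877 0.0905 0.0942] -0.0063
0.01 3 [0.4753 0.4767 0.4778] -0.0792
```

Request:
play_rows(steps=[[1,0.08,0,0,0],[1,0,0,0,0]])

```text
clock: 16.45
position: [0.4518, -0.3024, 0.138]
ee_rot: [0.407, 0.579, 0.406, -0.578]
contact_force: [0.0, 3.7, 9.8]
width: 0.0112
```

Request:
play_rows(steps=[[0.3,0,0,0,0],[0.3,0,0,0,0],[0.3,0,0,0,0],[0.3,0,0,0,0],[0.3,0,0,0,0]])

```text
clock: 16.95
position: [0.451, -0.3024, 0.1365]
ee_rot: [-0.407, -0.578, -0.407, 0.578]
contact_force: [0.1, 0.0, 0.6]
width: 0.0599
```

```bash
python3 - <<'E'
from h import *
look('h',cams=('scene','wrist','top'))
p,d=manip.get_image('top')
m=manip.regions_of('top','knife')[0]['mask']
P,u,v=pts('top',d,m);T=manip.get_state()['position'];s=np.array([.337,.941,0]);n=np.array([.941,-.337,0])
S=P@s+.175;N=(P-T)@n
for a in np.arange(-.12,.1,.01):
    k=abs(S-a)<.005
    if k.any(): print(a.round(2),k.sum(),np.percentile(P[k,2],[10,50,90]).round(4),N[k].mean().round(4))
im=cv2.imread('pics/hscene.png');cv2.imwrite('pics/hc.png',cv2.resize(im[190:310,260:400],None,fx=5,fy=5,interpolation=cv2.INTER_CUBIC))
E
```

```text
16.95 [ 0.451  -0.3024  0.1365] -19.8 [0.08 0.04 0.61] 0.0599
scene knife_center [(0.57, [0.4352, -0.347, 0.0878])]
scene knife_tip [(0.7, [0.4681, -0.2595, 0.0901])]
scene knife_butt [(0.76, [0.403, -0.437, 0.0874])]
wrist knife_center []
wrist knife_tip [(0.85, [0.4678, -0.2568, 0.0851])]
wrist knife_butt []
top knife_center [(0.49, [0.4324, -0.3435, 0.0865])]
top knife_tip []
top knife_butt [(0.73, [0.3996, -0.4367, 0.0887])]
-0.09 22 [0.0908 0.0934 0.096 ] -0.0032
-0.08 24 [0.0904 0.0934 0.0961] -0.0025
-0.07 26 [0.0909 0.0926 0.096 ] -0.0024
-0.06 23 [0.091  0.0937 0.0947] -0.0023
-0.05 26 [0.0907 0.0934 0.0957] -0.0032
-0.04 26 [0.0912 0.0936 0.0954] -0.0029
-0.03 25 [0.0902 0.093  0.0949] -0.0026
-0.02 1 [0.0953 0.0953 0.0953] -0.0047
```

View pics/hc.png

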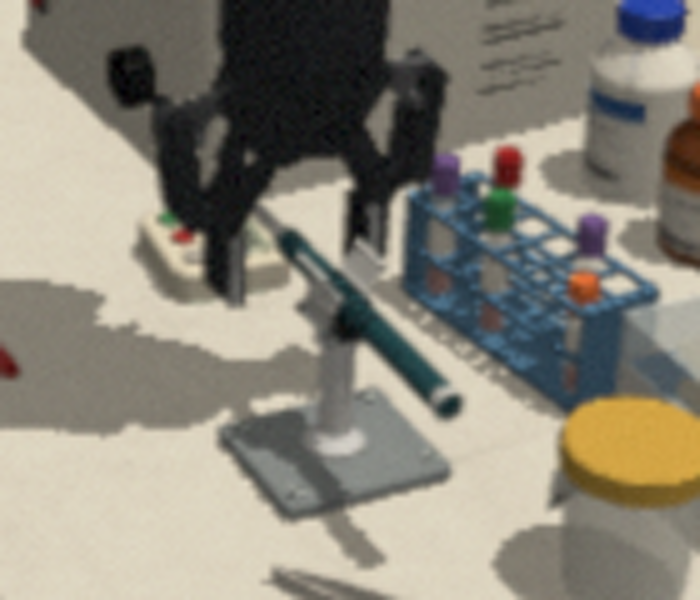

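View pics/hwrist.png

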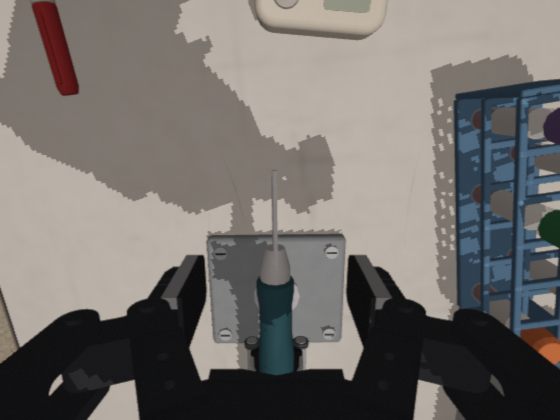

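Request:
play_rows(steps=[[0.3,-0.7,0,0,0],[0.3,-0.8,0,0,0],[0.3,-0.5,0,0.2,0],[0.3,0,0,0.8,0],[0.3,0,0,0.8,0],[0.3,0,0,0.8,0],[0.3,0,0,0.6,0],[0.3,0,0,0,0]])

```text
clock: 18.45
position: [0.4182, -0.3948, 0.1967]
ee_rot: [-0.406, -0.579, -0.406, 0.579]
contact_force: [0.0, -0.3, -0.7]
width: 0.0597
```

```bash
python3 - <<'E'
from h import *
look('i',cams=('wrist','top'))
p,d=manip.get_image('wrist')
m=manip.regions_of('wrist','knife')[0]['mask']
P,u,v=pts('wrist',d,m);T=manip.get_state()['position'];s=np.array([.337,.941,0]);n=np.array([.941,-.337,0])
S=P@s+.175;N=(P-T)@n;print('g',T@s+.175)
for a in np.arange(-.12,.1,.01):
    k=abs(S-a)<.005
    if k.any(): print(a.round(2),k.sum(),np.percentile(P[k,2],[10,50,90]).round(4),np.percentile(N[k],[2,98]).round(4))
print(S.min(),S.max())
E
```

```text
18.45 [ 0.4182 -0.3948  0.1967] -19.9 [ 0.03 -0.32 -0.67] 0.0597
wrist knife_center [(0.76, [0.4388, -0.3456, 0.0873])]
wrist knife_tip [(0.16, [0.4027, -0.4338, 0.0844])]
wrist knife_butt [(0.7, [0.4066, -0.4353, 0.0861])]
top knife_center [(0.79, [0.4339, -0.3481, 0.0877])]
top knife_tip [(0.16, [0.4328, -0.3441, 0.0861])]
top knife_butt []
g -0.052931710531135184
-0.1 100 [0.0924 0.0942 0.0955] [-0.0049  0.0074]
-0.09 379 [0.0919 0.0941 0.0951] [-0.0054  0.0074]
-0.08 387 [0.0919 0.0939 0.0952] [-0.0055  0.0067]
-0.07 414 [0.0915 0.094  0.0951] [-0.0058  0.0067]
-0.06 431 [0.0916 0.0939 0.0952] [-0.0057  0.0071]
-0.05 463 [0.0912 0.0939 0.0952] [-0.0062  0.007 ]
-0.04 480 [0.0914 0.0938 0.0951] [-0.0061  0.0069]
-0.03 513 [0.0914 0.0939 0.0953] [-0.006   0.0068]
-0.02 535 [0.0911 0.0939 0.0952] [-0.0064  0.0067]
-0.01 450 [0.0927 0.0942 0.0952] [-0.0052  0.0056]
-0.0 429 [0.093  0.0942 0.0953] [-0.0046  0.005 ]
0.01 523 [0.0922 0.094  0.0952] [-0.006   0.0058]
0.02 628 [0.091  0.0937 0.095 ] [-0.0065  0.0063]
0.03 595 [0.0907 0.093  0.0943] [-0.006   0.0058]
0.04 669 [0.0906 0.0932 0.0946] [-0.0063  0.0057]
0.05 641 [0.0907 0.0931 0.0947] [-0.0066  0.006 ]
0.06 297 [0.0895 0.0917 0.0931] [-0.0052  0.0042]
0.08 8 [-0.0003  0.0002  0.0011] [0.0055 0.0068]
-0.09892100116643582 0.08233075199056912
```

View pics/iwrist.png

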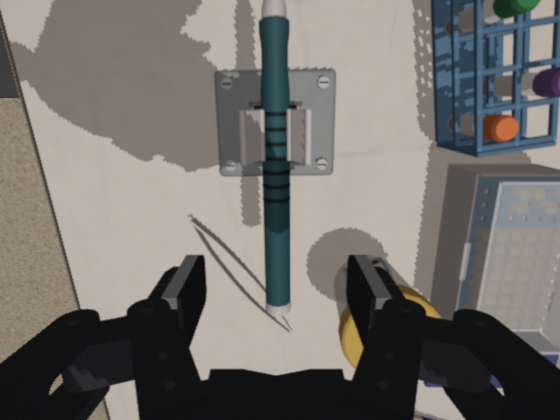

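Request:
play_rows(steps=[[0.3,0.7,0,0,0],[0.3,0.7,0,0,0],[0.3,0.42,0,0,0],[0.3,0,0,0,0],[1,0,0,0,0],[1,0,0,0,0],[1,0,0,0,0],[1,0,0,0,0],[1,0,0,0,0],[1,0,0,0,0],[1,0,0,0,0],[1,0,0,0,0]], newtons=20)

```text
clock: 20.15
position: [0.419, -0.3932, 0.1425]
ee_rot: [0.407, 0.578, 0.406, -0.578]
contact_force: [0.5, -1.3, 2.1]
width: 0.013
```

Request:
play_rows(steps=[[1,-0.2,0,0,0],[1,-0.2,0,-0.03,0],[1,-0.2,0,-0.06,0],[1,-0.2,0,-0.1,0],[1,0,0,0,0]])

```text
clock: 20.65
position: [0.421, -0.3872, 0.1672]
ee_rot: [0.407, 0.578, 0.406, -0.578]
contact_force: [0.0, 0.6, 0.1]
width: 0.0131
```

```bash
python3 - <<'E'
from h import *
look('j',cams=('scene','wrist','top'))
im=cv2.imread('pics/jscene.png');cv2.imwrite('pics/jc.png',cv2.resize(im[190:310,260:400],None,fx=5,fy=5,interpolation=cv2.INTER_CUBIC))
E
```

```text
20.65 [ 0.421  -0.3872  0.1672] -19.7 [0.02 0.62 0.07] 0.0131
scene knife_center [(0.6, [0.4368, -0.3413, 0.1109])]
scene knife_tip []
scene knife_butt [(0.61, [0.4043, -0.4296, 0.1163])]
wrist knife_center [(0.94, [0.4433, -0.3408, 0.1091])]
wrist knife_tip []
wrist knife_butt []
top knife_center [(0.49, [0.4338, -0.3366, 0.1085])]
top knife_tip []
top knife_butt []
```

View pics/jc.png

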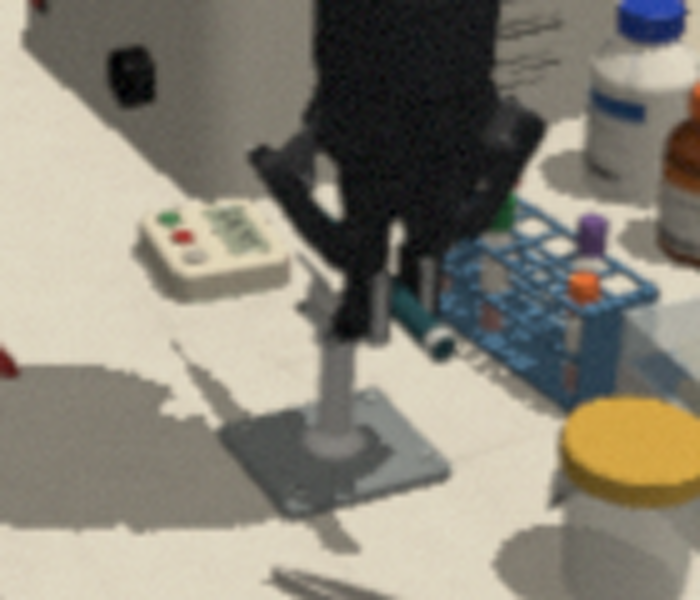

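```bash
python3 - <<'E'
from h import *
p,d=manip.get_image('top')
P,u,v=pts('top',d,np.ones_like(d,bool))
n=np.array([.941,-.337,0]);s=np.array([.337,.941,0])
for s0 in (.05,.08,.10,.12,.14,.16):
    print('s',s0)
    k=(abs(P@s-s0)<.006)
    Q=P[k];N=Q@n
    print([(round(a,3),round(float(np.percentile(Q[abs(N-a)<.004,2],50)),3)) for a in np.arange(.52,.66,.008) if (abs(N-a)<.004).any()])
E
```

```text
s 0.05
[(np.float64(0.52), -0.0), (np.float64(0.528), -0.0), (np.float64(0.536), -0.0), (np.float64(0.544), 0.0), (np.float64(0.552), -0.0), (np.float64(0.56), 0.002), (np.float64(0.568), 0.064), (np.float64(0.576), 0.082), (np.float64(0.584), 0.106), (np.float64(0.592), 0.097), (np.float64(0.6), 0.108), (np.float64(0.608), 0.107), (np.float64(0.616), 0.109), (np.float64(0.624), 0.094), (np.float64(0.632), 0.08), (np.float64(0.64), 0.079), (np.float64(0.648), 0.087), (np.float64(0.656), 0.07)]
s 0.08
[(np.float64(0.52), 0.001), (np.float64(0.528), 0.001), (np.float64(0.536), 0.0), (np.float64(0.544), 0.0), (np.float64(0.552), 0.0), (np.float64(0.56), 0.085), (np.float64(0.568), 0.135), (np.float64(0.576), 0.146), (np.float64(0.584), 0.16), (np.float64(0.592), 0.16), (np.float64(0.6), 0.16), (np.float64(0.608), 0.161), (np.float64(0.616), 0.16), (np.float64(0.624), 0.16), (np.float64(0.632), 0.161), (np.float64(0.64), 0.16), (np.float64(0.648), 0.161), (np.float64(0.656), 0.161)]
s 0.1
[(np.float64(0.52), 0.001), (np.float64(0.528), 0.0), (np.float64(0.536), 0.057), (np.float64(0.544)
[... 1184 characters left out ...]
161), (np.float64(0.608), 0.161), (np.float64(0.616), 0.16), (np.float64(0.624), 0.16), (np.float64(0.632), 0.162), (np.float64(0.64), 0.161), (np.float64(0.648), 0.161), (np.float64(0.656), 0.161)]
s 0.16
[(np.float64(0.52), 0.001), (np.float64(0.528), -0.0), (np.float64(0.536), 0.0), (np.float64(0.544), -0.001), (np.float64(0.552), 0.082), (np.float64(0.56), 0.151), (np.float64(0.568), 0.152), (np.float64(0.576), 0.161), (np.float64(0.584), 0.16), (np.float64(0.592), 0.16), (np.float64(0.6), 0.16), (np.float64(0.608), 0.161), (np.float64(0.616), 0.161), (np.float64(0.624), 0.161), (np.float64(0.632), 0.161), (np.float64(0.64), 0.161), (np.float64(0.648), 0.161), (np.float64(0.656), 0.164)]
```

```bash
python3 - <<'E'
from h import *
p,d=manip.get_image('top')
P,u,v=pts('top',d,np.ones_like(d,bool))
for y0 in (-.04,-.056,-.072):
    Q=P[abs(P[:,1]-y0)<.005];print(y0,[(round(float(a),3),round(float(np.median(Q[abs(Q[:,0]-a)<.003,2])),3)) for a in np.arange(.53,.62,.006) if (abs(Q[:,0]-a)<.003).any()])
T=manip.get_state()['position'];
plan(([.534,-.056,.27],90),20,1,[T[0],T[1],.27])
E
```

```text
-0.04 [(0.53, -0.001), (0.536, -0.0), (0.542, -0.001), (0.548, -0.0), (0.554, -0.0), (0.56, 0.001), (0.566, -0.001), (0.572, 0.082), (0.578, 0.15), (0.584, 0.151), (0.59, 0.151), (0.596, 0.16), (0.602, 0.16), (0.608, 0.16), (0.614, 0.16)]
-0.056 [(0.53, 0.001), (0.536, -0.0), (0.542, -0.001), (0.548, 0.001), (0.554, -0.0), (0.56, -0.002), (0.566, 0.056), (0.572, 0.131), (0.578, 0.151), (0.584, 0.152), (0.59, 0.157), (0.596, 0.16), (0.602, 0.16), (0.608, 0.161), (0.614, 0.161)]
-0.072 [(0.53, -0.001), (0.536, -0.001), (0.542, 0.002), (0.548, 0.071), (0.554, 0.037), (0.56, 0.07), (0.566, 0.109), (0.572, 0.134), (0.578, 0.136), (0.584, 0.153), (0.59, 0.16), (0.596, 0.161), (0.602, 0.159), (0.608, 0.16), (0.614, 0.16)]
max 0.915 [[1,-0.0,-0.009,-0.584,-0.915],[1,-0.0,0.047,-0.582,-0.915],[1,-0.0,0.102,-0.575,-0.915],[1,-0.0,0.157,-0.562,-0.915],[1,-0.0,0.21,-0.545,-0.915],[1,-0.0,0.261,-0.522,-0.915],[1,-0.0,0.31,-0.495,-0.915],[1,-0.0,0.356,-0.463,-0.915],[1,-0.0,0.398,-0.427,-0.915],[1,-0.0,0.437,-0.387,-0.915],[1,-0.0,0.472,-0.343,-0.915],[1,-0.0,0.503,-0.296,-0.915],[1,-0.0,0.529,-0.247,-0.915],[1,-0.0,0.55,-0.195,-0.915],[1,-0.0,0.566,-0.142,-0.915],[1,-0.0,0.577,-0.087,-0.915],[1,-0.0,0.583,-0.031,-0.915],[1,-0.0,0.583,0.025,-0.915],[1,-0.0,0.578,0.08,-0.915],[1,-0.0,0.568,0.135,-0.915]]
```

Request:
play_rows(steps=[[1,-0.5,0,0,0],[1,-0.9,0,0,0],[1,-0.9,0,0,0],[1,-0.8,0,0,0],[1,-0.35,0,0,0],[1,0,0,0,0]])

```text
clock: 21.95
position: [0.4211, -0.3879, 0.2711]
ee_rot: [0.408, 0.579, 0.406, -0.578]
contact_force: [-0.6, -0.7, -0.6]
width: 0.0132
```

Request:
play_rows(steps=[[1,0,0,-0.58,-0.91],[1,0,0.05,-0.58,-0.91],[1,0,0.1,-0.57,-0.91],[1,0,0.16,-0.56,-0.91],[1,0,0.21,-0.55,-0.91],[1,0,0.26,-0.52,-0.91],[1,0,0.31,-0.5,-0.91],[1,0,0.36,-0.46,-0.91],[1,0,0.4,-0.43,-0.91],[1,0,0.44,-0.39,-0.91],[1,0,0.47,-0.34,-0.92],[1,0,0.5,-0.3,-0.92],[1,0,0.53,-0.25,-0.92],[1,0,0.55,-0.2,-0.92],[1,0,0.57,-0.14,-0.92],[1,0,0.58,-0.09,-0.92],[1,0,0.58,-0.03,-0.92],[1,0,0.58,0.03,-0.92],[1,0,0.58,0.08,-0.92],[1,0,0.57,0.14,-0.92]])

```text
clock: 23.95
position: [0.5346, -0.0553, 0.2678]
ee_rot: [0.706, -0.001, 0.708, 0.002]
contact_force: [-0.7, -0.4, 0.1]
width: 0.0131
```

Request:
play_rows(steps=[[1,0,0,0,0],[1,0,0,0,0]])

```text
clock: 24.15
position: [0.5346, -0.0561, 0.2683]
ee_rot: [0.706, 0.0, 0.708, 0.0]
contact_force: [0.1, 0.2, -0.9]
width: 0.0131
```

```bash
python3 - <<'E'
from h import *
look('k',cams=('scene','wrist','top'),qs=('knife_center','knife_tip','knife_butt','jar'))
E
```

```text
24.15 [ 0.5346 -0.0561  0.2683] 90.0 [ 0.09  0.22 -0.86] 0.0131
scene knife_center []
scene knife_tip [(0.79, [0.3935, -0.0599, 0.2145])]
scene knife_butt [(0.81, [0.5793, -0.0552, 0.2149])]
scene jar [(0.78, [0.4307, 0.0371, 0.0011])]
wrist knife_center [(0.71, [0.4901, -0.0574, 0.2122])]
wrist knife_tip [(0.19, [0.5811, -0.0547, 0.2105])]
wrist knife_butt [(0.63, [0.5819, -0.0579, 0.2137])]
wrist jar [(0.96, [0.4292, 0.03, -0.0003])]
top knife_center [(0.74, [0.4834, -0.0556, 0.2145])]
top knife_tip [(0.7, [0.4274, 0.0323, -0.0022])]
top knife_butt []
top jar [(0.71, [0.4834, -0.0512, 0.2185])]
```

View pics/kscene.png

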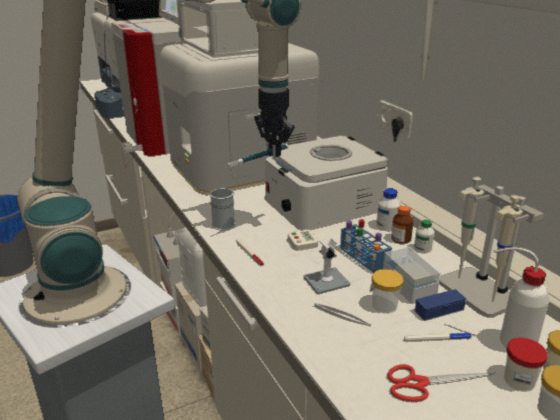

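View pics/ktop.png

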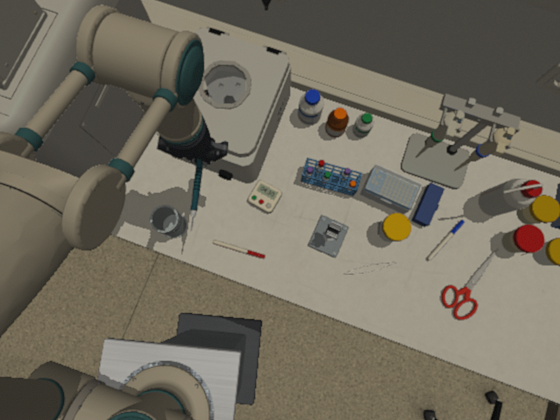

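Request:
play_rows(steps=[[1,0.8,0.2,0.1,0],[1,0.8,0,0,0],[1,0.2,0,0,0],[1,0.2,0,0,0],[1,0.2,0,0,0],[1,0.18,0,0.02,0],[1,0.18,0,0.03,0],[1,0,0,0,0]])

```text
clock: 25.7
position: [0.5402, -0.0502, 0.1928]
ee_rot: [0.707, -0.0, 0.707, 0.0]
contact_force: [-1.3, -0.2, 1.9]
width: 0.0131
```

```bash
python3 - <<'E'
from h import *
look('l',cams=('scene','top','wrist'))
im=cv2.imread('pics/lscene.png');cv2.imwrite('pics/lc.png',cv2.resize(im[100:240,190:350],None,fx=4.5,fy=4,interpolation=cv2.INTER_CUBIC))
E
```

```text
25.7 [ 0.5402 -0.0502  0.1928] 90.0 [-1.26 -0.18  1.87] 0.0131
scene knife_center [(0.54, [0.4933, -0.0513, 0.1152])]
scene knife_tip [(0.57, [0.4179, -0.0515, 0.0675])]
scene knife_butt []
top knife_center [(0.65, [0.4926, -0.0472, 0.1158])]
top knife_tip [(0.85, [0.4106, -0.0524, 0.0677])]
top knife_butt []
wrist knife_center [(0.79, [0.4978, -0.0498, 0.1147])]
wrist knife_tip []
wrist knife_butt []
```

View pics/lc.png

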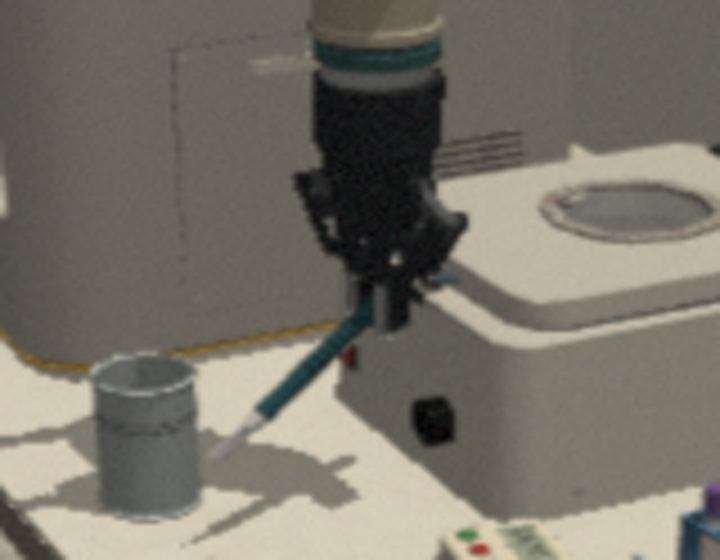

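Request:
play_rows(steps=[[1,0.13,0,0.06,0],[1,0.13,0,0.06,0],[1,0.12,0,0.07,0],[1,0,0,0,0]])

```text
clock: 26.7
position: [0.5454, -0.05, 0.1811]
ee_rot: [0.707, -0.0, 0.707, 0.0]
contact_force: [-0.8, 0.9, 2.4]
width: 0.0131
```

```bash
python3 - <<'E'
from h import *
look('m',cams=('scene','top','wrist'))
im=cv2.imread('pics/mscene.png');cv2.imwrite('pics/mc.png',cv2.resize(im[100:240,190:350],None,fx=4.5,fy=4,interpolation=cv2.INTER_CUBIC))
E
```

```text
26.7 [ 0.5454 -0.05    0.1811] 90.0 [-0.83  0.94  2.39] 0.0131
scene knife_center [(0.47, [0.5076, -0.0518, 0.092])]
scene knife_tip [(0.49, [0.4492, -0.0517, 0.0265])]
scene knife_butt []
top knife_center [(0.71, [0.5082, -0.0491, 0.094])]
top knife_tip [(0.8, [0.4422, -0.0493, 0.0232])]
top knife_butt []
wrist knife_center [(0.69, [0.5125, -0.0522, 0.0943])]
wrist knife_tip [(0.81, [0.4421, -0.0533, 0.0251])]
wrist knife_butt []
```

View pics/mc.png

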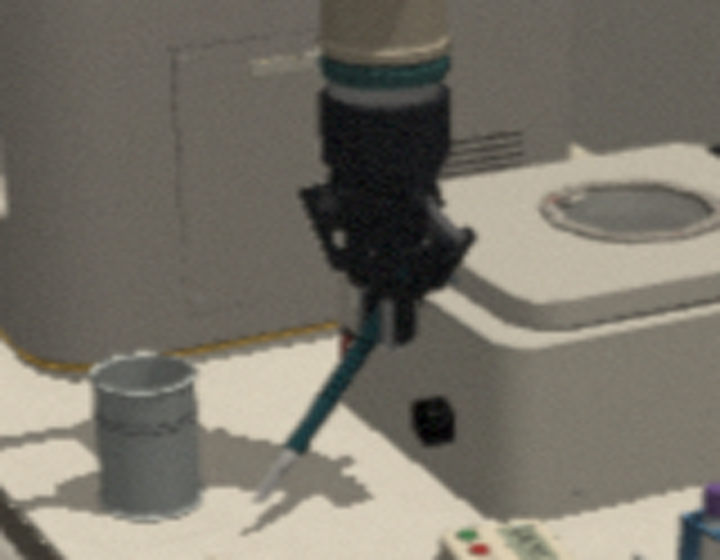

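```bash
python3 - <<'E'
from h import *
p,d=manip.get_image('top')
P,u,v=pts('top',d,np.ones_like(d,bool))
n=np.array([.941,-.337,0]);s=np.array([.337,.941,0])
N=P@n;S=P@s
for N0 in (.42,.44,.46,.48,.50):
    print(N0,[(round(float(a),3),round(float(np.median(P[(abs(N-N0)<.008)&(abs(S-a)<.004),2])),3)) for a in np.arange(.29,.40,.008) if ((abs(N-N0)<.008)&(abs(S-a)<.004)).any()])
plan(([.513,.069,.284],-19.7),20,1,[.54,-.05,.284],90)
E
```

```text
0.42 [(0.346, 0.338), (0.354, 0.369), (0.362, 0.388), (0.37, 0.394), (0.378, 0.395), (0.386, 0.395), (0.394, 0.396)]
0.44 [(0.29, -0.003), (0.346, 0.337), (0.354, 0.331), (0.362, 0.387), (0.37, 0.393), (0.378, 0.395), (0.386, 0.395), (0.394, 0.395)]
0.46 [(0.29, 0.0), (0.354, 0.296), (0.362, 0.385), (0.37, 0.393), (0.378, 0.395), (0.386, 0.396), (0.394, 0.407)]
0.48 [(0.29, -0.001), (0.354, 0.28), (0.362, 0.381), (0.37, 0.392), (0.378, 0.395), (0.386, 0.396), (0.394, 0.416)]
0.5 [(0.29, -0.0), (0.346, 0.001), (0.354, 0.279), (0.362, 0.296), (0.37, 0.389), (0.378, 0.394), (0.386, 0.396), (0.394, 0.425)]
max 0.914 [[1,-0.0,0.198,-0.045,0.914],[1,-0.0,0.193,-0.064,0.914],[1,-0.0,0.186,-0.082,0.914],[1,-0.0,0.177,-0.099,0.914],[1,-0.0,0.167,-0.116,0.914],[1,-0.0,0.155,-0.131,0.914],[1,-0.0,0.142,-0.146,0.914],[1,-0.0,0.127,-0.158,0.914],[1,-0.0,0.112,-0.17,0.914],[1,-0.0,0.095,-0.18,0.914],[1,-0.0,0.077,-0.188,0.914],[1,-0.0,0.059,-0.195,0.914],[1,-0.0,0.04,-0.199,0.914],[1,-0.0,0.021,-0.202,0.914],[1,-0.0,0.002,-0.203,0.914],[1,-0.0,-0.018,-0.203,0.914],[1,-0.0,-0.037,-0.2,0.914],[1,-0.0,-0.056,-0.195,0.914],[1,-0.0,-0.075,-0.189,0.914],[1,-0.0,-0.092,-0.181,0.914]]
```

Request:
play_rows(steps=[[1,-0.3,0,-0.18,0],[1,-0.8,0,0,0],[1,-0.9,0,0,0],[1,-0.9,0,0,0],[1,-0.53,0,0,0],[1,0,0,0,0]])

```text
clock: 27.95
position: [0.5414, -0.0507, 0.2876]
ee_rot: [0.71, -0.001, 0.705, -0.0]
contact_force: [0.5, 0.3, -0.6]
width: 0.0132
```

Request:
play_rows(steps=[[1,0,0.2,-0.05,0.91],[1,0,0.19,-0.06,0.91],[1,0,0.19,-0.08,0.91],[1,0,0.18,-0.1,0.91],[1,0,0.17,-0.12,0.91],[1,0,0.16,-0.13,0.91],[1,0,0.14,-0.15,0.91],[1,0,0.13,-0.16,0.91],[1,0,0.11,-0.17,0.91],[1,0,0.1,-0.18,0.91],[1,0,0.08,-0.19,0.92],[1,0,0.06,-0.2,0.92],[1,0,0.04,-0.2,0.92],[1,0,0.02,-0.2,0.92],[1,0,0,-0.2,0.92],[1,0,-0.02,-0.2,0.92],[1,0,-0.04,-0.2,0.92],[1,0,-0.06,-0.2,0.92],[1,0,-0.08,-0.19,0.92],[1,0,-0.09,-0.18,0.92]])

```text
clock: 29.95
position: [0.5118, 0.0695, 0.2833]
ee_rot: [-0.405, -0.579, -0.406, 0.58]
contact_force: [-0.6, -0.6, -0.2]
width: 0.0129
```

```bash
python3 - <<'E'
from h import *
look('n',cams=('scene','wrist'),qs=('knife_center','knife_tip','knife_butt','jar'))
T=manip.get_state()['position'];print(T@np.array([.337,.941,0]),T@np.array([.941,-.337,0]))
E
```

```text
29.95 [0.5118 0.0695 0.2833] -20.0 [-0.61 -0.62 -0.18] 0.0129
scene knife_center [(0.46, [0.5205, 0.1023, 0.195])]
scene knife_tip [(0.41, [0.5489, 0.1621, 0.1289])]
scene knife_butt [(0.62, [0.5009, 0.0413, 0.2647])]
scene jar [(0.97, [0.4319, 0.0337, -0.0004])]
wrist knife_center [(0.66, [0.5297, 0.1011, 0.1958])]
wrist knife_tip [(0.89, [0.5502, 0.1637, 0.13])]
wrist knife_butt []
wrist jar [(0.67, [0.4255, 0.0285, -0.0029])]
0.23779374390351737 0.45882526346123786
```

View pics/nwrist.png

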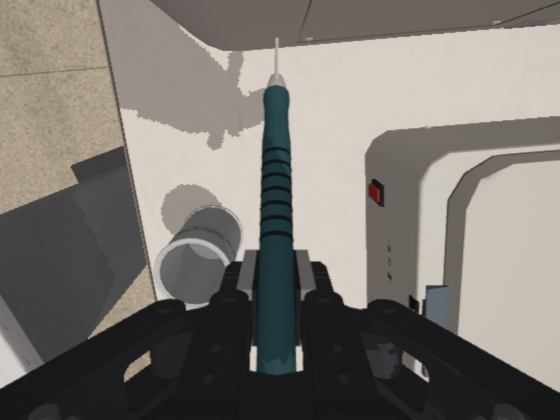

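View pics/nscene.png

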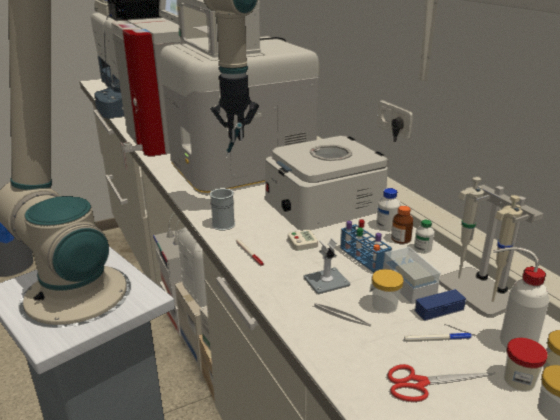

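Request:
play_rows(steps=[[1,0,0,-0.3,0],[1,0,0,-0.3,0],[1,-0.18,0,-0.2,0],[1,-0.18,0,-0.2,0],[1,-0.18,0,-0.2,0],[1,-0.17,0,-0.25,0],[1,-0.16,0,-0.3,0],[1,0,0,0,0]])

```text
clock: 31.25
position: [0.5307, 0.1201, 0.3114]
ee_rot: [0.407, 0.579, 0.407, -0.578]
contact_force: [-1.7, -2.0, 0.1]
width: 0.0134
```

```bash
python3 - <<'E'
from h import *
look('o',cams=('scene','wrist','top'),qs=('knife_center','knife_tip','knife_butt'))
T=manip.get_state()['position'];print(T@np.array([.337,.941,0]),T@np.array([.941,-.337,0]))
E
```

```text
31.25 [0.5307 0.1201 0.3114] -19.7 [-1.71 -1.97  0.13] 0.0134
scene knife_center [(0.65, [0.5352, 0.1383, 0.2133])]
scene knife_tip [(0.54, [0.5526, 0.1701, 0.1255])]
scene knife_butt [(0.57, [0.5238, 0.1056, 0.3057])]
wrist knife_center [(0.97, [0.5376, 0.1354, 0.2126])]
wrist knife_tip []
wrist knife_butt []
top knife_center [(0.55, [0.5344, 0.1396, 0.2152])]
top knife_tip [(0.26, [0.3855, -0.1224, 0.0057])]
top knife_butt [(0.55, [0.5198, 0.1011, 0.2994])]
0.2904794030094124 0.4587198586154543
```

View pics/owrist.png

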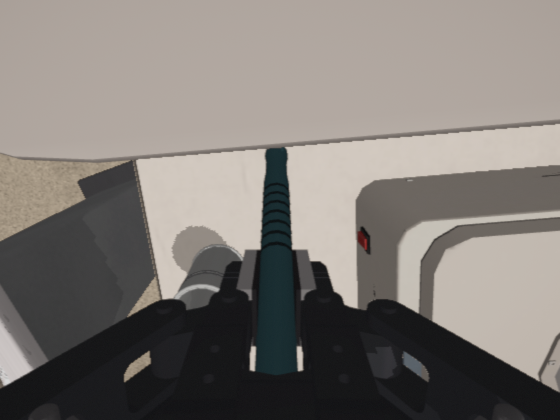

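Request:
play_rows(steps=[[1,0,0,0.5,0],[1,0,-0.37,0.77,0],[1,0,-0.37,0.77,0],[1,0,-0.37,0.77,0],[1,0,-0.37,0.77,0],[1,0,-0.37,0.77,0],[1,0,-0.35,0.75,0],[1,0,0,0,0],[1,0,0,0,0]])

```text
clock: 32.75
position: [0.4159, -0.0034, 0.3108]
ee_rot: [0.406, 0.579, 0.406, -0.578]
contact_force: [-0.0, 0.6, -0.5]
width: 0.0131
```

```bash
python3 - <<'E'
from h import *
look('p',cams=('scene','wrist','top'),qs=('knife_center','knife_tip','knife_butt','jar'))
T=manip.get_state()['position'];s=np.array([.337,.941,0]);n=np.array([.941,-.337,0]);print(T@s,T@n)
for c in('wrist','top','scene'):
    p,d=manip.get_image(c)
    r=manip.regions_of(c,'jar')
    if not r: continue
    P,u,v=pts(c,d,r[0]['mask']);k=(P[:,2]>.088)&(P[:,2]<.1);Q=P[k]
    if len(Q)>10:
        A=np.c_[2*Q[:,:2],np.ones(len(Q))];x=np.linalg.lstsq(A,(Q[:,:2]**2).sum(1),rcond=None)[0]
        print(c,r[0]['conf'],len(Q),'rim c',x[:2].round(4),'r',np.sqrt(x[2]+x[0]**2+x[1]**2).round(4),Q.min(0).round(3),Q.max(0).round(3))
E
```

```text
32.75 [ 0.4159 -0.0034  0.3108] -19.9 [-0.    0.58 -0.45] 0.0131
scene knife_center [(0.83, [0.4188, 0.0143, 0.2142])]
scene knife_tip [(0.51, [0.438, 0.0475, 0.1275])]
scene knife_butt [(0.69, [0.4092, -0.0199, 0.2991])]
scene jar [(0.58, [0.4285, 0.0344, 0.0001])]
wrist knife_center [(0.6, [0.4256, 0.0137, 0.2085])]
wrist knife_tip [(0.67, [0.437, 0.0484, 0.1223])]
wrist knife_butt []
wrist jar [(0.93, [0.4282, 0.0299, -0.0003])]
top knife_center [(0.42, [0.4362, -0.3435, -0.0015])]
top knife_tip []
top knife_butt [(0.37, [0.4068, -0.021, 0.3011])]
top jar [(0.64, [0.4246, 0.0342, 0.0013])]
0.13765924120163672 0.39261997798271375
wrist 0.92 1216 rim c [0.4287 0.0343] r 0.0287 [0.397 0.003 0.088] [0.46  0.065 0.098]
top 0.88 105 rim c [0.4259 0.0348] r 0.0286 [0.396 0.004 0.089] [0.455 0.062 0.099]
scene 0.89 140 rim c [0.4273 0.032 ] r 0.0289 [0.396 0.001 0.088] [0.458 0.066 0.098]
```

View pics/pwrist.png

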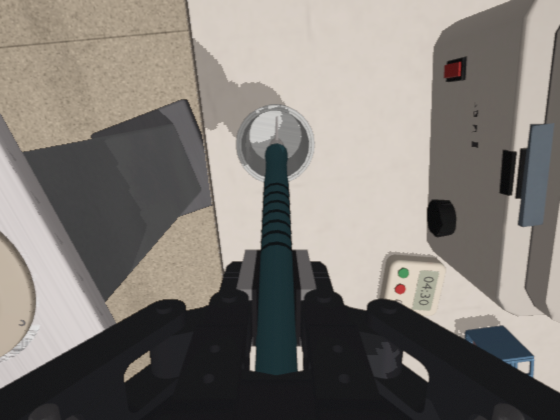

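View pics/pscene.png

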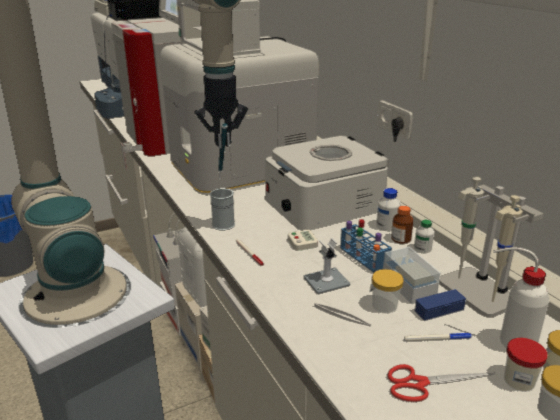

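Request:
play_rows(steps=[[1,0.4,-0.05,-0.1,0],[1,0.6,0,0,0],[1,0.6,0,0,0],[1,0.6,0,0,0],[1,0.5,0,0,0],[1,0.3,0,0,0],[1,0.2,0,0,0],[1,0,0,0,0]])

```text
clock: 34.6
position: [0.4157, 0.0005, 0.2141]
ee_rot: [-0.406, -0.578, -0.407, 0.579]
contact_force: [-0.0, -0.1, -1.0]
width: 0.0135
```

```bash
python3 - <<'E'
from h import *
look('q',cams=('scene','wrist','top'),qs=('knife_center','knife_tip','knife_butt','jar'))
im=cv2.imread('pics/qscene.png');cv2.imwrite('pics/qc.png',cv2.resize(im[100:240,150:310],None,fx=4.5,fy=4,interpolation=cv2.INTER_CUBIC))
E
```

```text
34.6 [0.4157 0.0005 0.2141] -19.8 [-0.   -0.08 -0.97] 0.0135
scene knife_center [(0.53, [0.5212, -0.1791, 0.0023])]
scene knife_tip []
scene knife_butt [(0.71, [0.409, -0.0179, 0.2062])]
scene jar [(0.71, [0.4297, 0.033, 0.0012])]
wrist knife_center [(0.75, [0.4262, 0.0188, 0.1133])]
wrist knife_tip [(0.77, [0.4359, 0.0484, 0.0298])]
wrist knife_butt []
wrist jar [(0.86, [0.4267, 0.0324, 0.0015])]
top knife_center []
top knife_tip []
top knife_butt [(0.59, [0.4086, -0.0164, 0.2036])]
top jar [(0.51, [0.4271, 0.0308, 0.0028])]
```

View pics/qc.png

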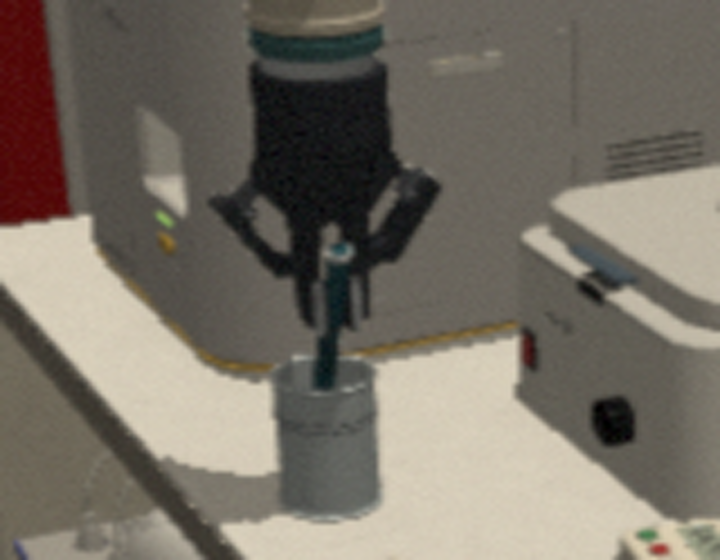

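View pics/qwrist.png

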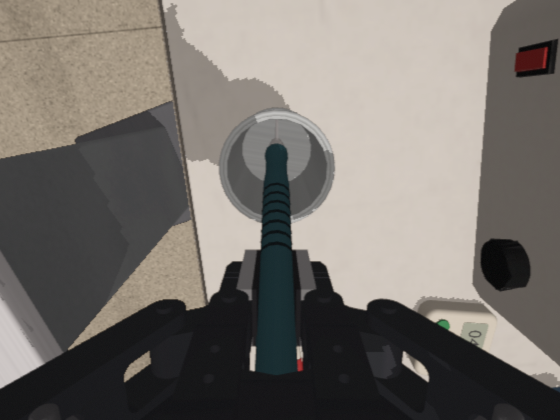

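Request:
play_rows(steps=[[1,0.2,0,0,0],[1,0.2,0,0,0],[1,0.1,0,0,0],[1,0,0,0,0]])

```text
clock: 35.75
position: [0.4153, 0.0006, 0.1987]
ee_rot: [-0.406, -0.578, -0.407, 0.579]
contact_force: [1.1, 1.0, -0.9]
width: 0.0135
```

```bash
python3 - <<'E'
from h import *
look('r',cams=('scene','wrist'),qs=('knife_center','knife_tip','knife_butt','jar'))
E
```

```text
35.75 [0.4153 0.0006 0.1987] -19.8 [ 1.1   0.95 -0.94] 0.0135
scene knife_center [(0.56, [0.4192, 0.016, 0.0991])]
scene knife_tip []
scene knife_butt [(0.47, [0.4064, -0.0145, 0.1894])]
scene jar [(0.87, [0.4283, 0.0349, -0.0012])]
wrist knife_center [(0.91, [0.427, 0.02, 0.099])]
wrist knife_tip [(0.96, [0.435, 0.0533, 0.0135])]
wrist knife_butt [(0.6, [0.5217, -0.1787, 0.0019])]
wrist jar [(0.85, [0.4269, 0.0299, 0.0003])]
```

Request:
play_rows(steps=[[1,0.1,0,0,0],[1,0.05,0,0,0],[1,0,0,0,0]])

```text
clock: 36.55
position: [0.4156, 0.0006, 0.1946]
ee_rot: [-0.407, -0.578, -0.407, 0.579]
contact_force: [0.1, -0.0, -0.4]
width: 0.0134
```

Request:
play_rows(steps=[[0.75,0,0,0,0],[0.6,0,0,0,0],[0.4,0,0,0,0],[0.3,0,0,0,0],[0.3,0,0,0,0],[0.3,0,0,0,0]])

```text
clock: 37.15
position: [0.4159, 0.0005, 0.195]
ee_rot: [0.407, 0.578, 0.407, -0.578]
contact_force: [0.8, 0.5, 0.4]
width: 0.0596
```

```bash
python3 - <<'E'
from h import *
look('t',cams=('scene','wrist'),qs=('knife_center','knife_tip','knife_butt','jar'))
E
```

```text
37.15 [0.4159 0.0005 0.195 ] -19.8 [0.77 0.48 0.44] 0.0596
scene knife_center [(0.46, [0.4184, 0.0127, 0.0935])]
scene knife_tip []
scene knife_butt [(0.5, [0.4062, -0.0201, 0.1817])]
scene jar [(0.63, [0.4304, 0.0357, 0.0016])]
wrist knife_center [(0.6, [0.4238, 0.0152, 0.0941])]
wrist knife_tip []
wrist knife_butt []
wrist jar []
```

View pics/twrist.png

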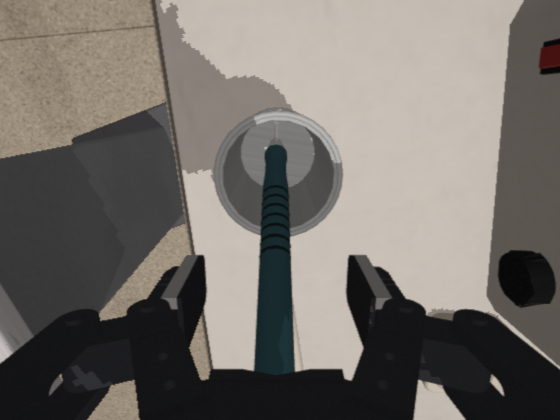

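Request:
play_rows(steps=[[0.3,-0.3,0,0,0],[0.3,-0.6,0,0,0],[0.3,-0.9,0,0,0],[0.3,-0.9,0,0,0],[0.3,-0.9,0,0,0],[0.3,-0.9,0,0,0],[0.3,0,0,0,0],[0.3,0,0,0,0],[0.3,0,0,0,0]])

```text
clock: 38.55
position: [0.4151, 0.0006, 0.3291]
ee_rot: [-0.406, -0.578, -0.407, 0.579]
contact_force: [0.3, 0.5, -0.3]
width: 0.0601
```

```bash
python3 - <<'E'
from h import *
look('u',cams=('scene','top','wrist'),qs=('knife_center','knife_tip','knife_butt','jar','bench_timer','forceps','marker_2','specimen_cup_2'))
im=cv2.imread('pics/uscene.png');cv2.imwrite('pics/uc.png',cv2.resize(im[100:240,150:310],None,fx=4.5,fy=4,interpolation=cv2.INTER_CUBIC))
E
```

```text
38.55 [0.4151 0.0006 0.3291] -19.8 [ 0.29  0.54 -0.28] 0.0601
scene knife_center [(0.49, [0.4187, 0.0151, 0.0913])]
scene knife_tip []
scene knife_butt [(0.54, [0.4058, -0.0197, 0.1815])]
scene jar [(0.6, [0.431, 0.0355, 0.0013])]
scene bench_timer [(0.83, [0.5209, -0.1773, 0.0011])]
scene forceps [(0.84, [0.3705, -0.4473, 0.0012])]
scene marker_2 [(0.42, [0.3854, -0.1359, 0.0011])]
scene specimen_cup_2 [(0.67, [0.5203, -0.1776, 0.0007])]
top knife_center [(0.63, [0.4202, 0.0218, 0.0938])]
top knife_tip [(0.47, [0.4331, 0.0529, 0.0049])]
top knife_butt [(0.45, [0.4039, -0.021, 0.1795])]
top jar [(0.97, [0.4268, 0.0328, -0.0006])]
top bench_timer [(0.71, [0.5185, -0.1763, 0.0037])]
top forceps [(0.5, [0.368, -0.4535, -0.0028])]
top marker_2 [(0.48, [0.3866, -0.1258, 0.004])]
top specimen_cup_2 [(0.69, [0.4552, -0.4857, 0.0026])]
wrist knife_center [(0.82, [0.4262, 0.0163, 0.092])]
wrist knife_tip [(0.88, [0.4357, 0.051, 0.005])]
wrist knife_butt [(0.72, [0.4067, -0.0236, 0.1767])]
wrist jar [(0.89, [0.4265, 0.0285, 0.005])]
wrist bench_timer [(0.72, [0.523, -0.1798, -0.0007])]
wrist forceps []
wrist marker_2 [(0.85, [0.3848, -0.1278, -0.0061])]
wrist specimen_cup_2 []
```

View pics/uc.png

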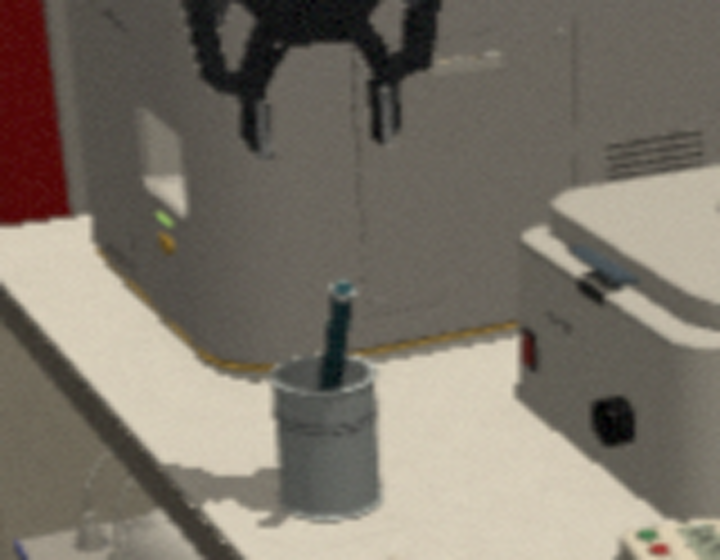

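View pics/uwrist.png

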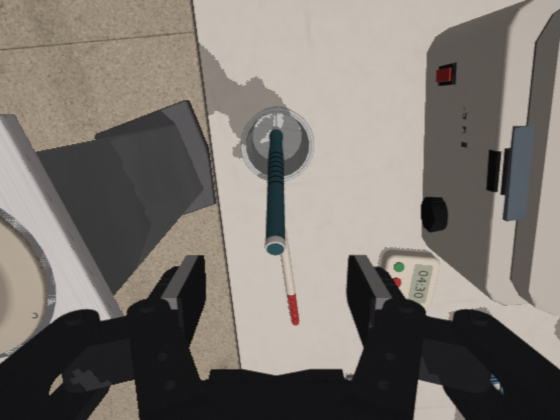

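```bash
python3 -c "
from rig import manip
print(manip.sign_off(), manip.get_state()['clock'])"
```

```text
the job is handed in; nothing more can be done
the job is handed in; nothing more can be done
```

The knife now stands blade-down in the jar, and I handed the job in a little after 38.5 s of the 64 s; no verdict was reported.

**What I did:**
- **Out of the jar:** I gripped the knife near the collar, lifted it out blade-up and levered it level over the clip's edge.
- **In the clip:** I pressed it home and let go. In the clip it measured level, axis about 88 mm above the worktop, and the gripper stayed open for well over 0.4 s.
- **Second grip:** I took it again by the butt half, about 47 mm from the middle towards the butt, and pulled it out of the clip.
- **Turning it blade-down:** The moves could not tilt the gripper, so I tipped the knife in the fingers. I pressed the butt on the centrifuge's front edge to reach about 46° below level, then pushed the tip against the analyser's side to reach about 67°. I then lowered it into the jar and released it.

**Last checks:**
- **Knife:** The tip is about 5 mm above the worktop, on the jar floor, and about 20 mm from the jar's axis. It leans about 24° from vertical.
- **Jar:** It stands upright and had moved at most a few mm, within measuring error.
- **Other things on the bench:** The timer, forceps, marker and cup were all within about 6 mm of where they started.
- **Robot:** The gripper is open and clear above, touching nothing.

**Where readings disagreed:** The scene camera placed the cup at the timer's position. The top camera put it where it started, so I treated the scene reading as a mix-up.

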